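# Set out the altar porcelain on its two-step stand

### The arm

A 7-joint arm with a two-finger parallel gripper is mounted at the origin on the work surface. World frame = base frame: x ahead of the robot, y to its left, z up, the work surface at z = 0. Lengths are in m, angles in rad, forces in N, time in s.
With the tool pointing down it reaches from about 0.375 to 0.925 m from the base axis. Payload 3.1 kg.
Tool frame: the origin (TCP) lies between the finger pads; the fingertips stand 19 mm ahead of it and the grasp point (between the pads) is the TCP; z points along the fingers, y is the line along which they close (so a half turn about z gives the same grasp; the last joint's range is limited). The gripper opens to 85 mm and grips with 20 to 120 N. Pads are 22 mm wide; open, the fingers measure 114 mm over their backs; the gripper's body (76 mm by 85 mm) begins 54 mm behind the grasp point. The pads swing forward as they close: fully open they stand 13 mm farther back than shut.
Start: joints at [1.161, 0.383, 0.044, 1.598, -0.018, 1.161, -0.05], TCP at [0.199, -0.619, 0.25] pointing down, gripper open.
Joint ranges: [-2.61, 2.61], [-0.41, 2.15], [-1.48, 1.57], [0, 2.5], [-1.57, 4.71], [0.05, 1.97], [-2.85, 2.85]. Speed limits (rad/s): [2.79, 2.79, 3.14, 3.14, 3.14, 3.14, 3.14].

### API

Orientations are given as a rotation vector (axis times angle).
In Python, from station import manip gives the robot as it stands.
- The arm moves only by the shell command python3 -m crank 'ROWS' [OPENING] [FORCE]. ROWS is JSON, a list of rows, each a list of 2 entries, a list of its own where there are three numbers: the shift along the tool's x, y, z as a fraction of full scale, then the turn, a rotation vector about the tool's x, y, z as a fraction of full scale. In form: [[[dx, dy, dz], [wx, wy, wz]], ...]. A call has 1 to 12 rows; each row shifts and turns the commanded pose from where the row before left it, along the tool's axes as they then stand; what a row does not reach is not made up. Full scale, the value 1, is 0.15 m for a shift and 5 degrees for a turn. A row lasts 1/12 s, in which the tool goes at most 41.7 mm and 7.16 degrees, less where a joint would pass 70% of its speed; a pose out of reach is approached as far as the arm can. A call with a number of a shift or a turn outside -1 to 1 is refused whole. A call with a gripper value outside its range is refused whole. OPENING is the closure, from -1 (fully open) to 1 (shut), set as the call begins (- or left out, the last holds). The fingers move at their own pace and stop on an object; FORCE is the grip in N (left out, the last holds). Time passes only in rows, so rows that do not move let the fingers close. It gives the time, the measured TCP pose, the force, the opening and the grip force at its end, in the units of the state.
- manip.sense(): the state, without advancing time (a new reading comes with each control period).
- manip.snapshot(name): name is "scene" or "top" or "wrist"; returns the picture (384x512x3 uint8, blue, green, red); there is no depth.
- manip.calibration(name): a dict with "fx", "fy", "cx", "cy" (pixels), "k1" (the pictures are not rectified: a ray, as slopes to the right and down, at radius r is drawn at 1 + k1 r^2 times it, then the intrinsics apply), "rvec" (rotation vector, rad) and "tvec" (3), from world to camera coordinates, as OpenCV has them. Camera axes: x right, y down, z forward; pixel columns grow to the right and rows downward; lengths in m; the calibration is good to about 2 mm. A picture is of the moment at which its call begins: read the wrist's pose just before it. calibration takes no time and is no camera call; for the wrist camera it gives the pose at the moment of the call.
- manip.finish_job(): hands the job in; it is judged then, once.
Trained networks look in the newest picture that a camera, given by its name, has taken for a name from the list of things; names that differ only in an ending like _2 or _b are one class to them, and where a whole thing is asked for, a point or a joint stands for the part that bears it (a point fixed in the world has none). Each returns a list of dicts, best first, with "conf" (0 to 1); they miss things now and then, are a little off and sometimes report something else, mostly with a low value. They report only what shows in the picture. A call takes as long as a camera call. They do not tell look-alikes from the thing itself.
- manip.recognise(query, camera): "xy" ([column, row] as shares, 0 to 1, of the picture: columns of its width, rows of its height, amid what is visible of it).
- manip.masks_of(query, camera): "region" (384x512 bool, what is visible of it) and "xy" ([column, row] as shares, 0 to 1, of the picture: columns of its width, rows of its height, amid what is visible of it).
- manip.spot_point(query, camera): "xy" ([column, row] as shares, 0 to 1, of the picture: columns of its width, rows of its height: a listed point, or the origin of a listed thing).
The state is a dict: "t": time; "qpos": joint angles; "qvel": joint speeds; "joint_torque": joint torques, N m; "tcp_pos": TCP position; "tcp_rot": TCP orientation; "contact_force": force on the tool from outside, world axes, zero at the start; "moment": the same for the moment, N m; "gripper_width": opening from 0.0 (shut) to 1.0 (fully open); "finger_force": force on a finger pad.
Only numpy, scipy, OpenCV 4.12 (cv2) and the standard library are available. Lean on these libraries where they do the work, as an engineer would, in place of code of your own. Each camera call takes 0.05 s, during which the arm holds its last target. There are 200 camera calls.

### The job

Set out the white porcelain on the two-step wooden stand: take every flask out of the carton and stand it upright on the upper step, stand the squat jar on the lower step, setting each down softly and letting go so that it stays standing quite still on its own. Then put the lids on, a small one on each flask and the large one on the jar, each fitted fully down over its neck and sitting level. No flask may ever fall over, and the other things on the counter stay where they are.

Things in the scene. Friction and masses are not known exactly. Their poses are not given: they have to be found in the camera images.
- stand: fixed pale wood stand with two steps, 300 mm wide (its y, +-150 mm), to the robot's left and roughly facing it. Origin on the counter; its +x points to the back. Lower step in front: top at 35 mm height, x from -117 to +7 mm. Upper step behind: top at 70 mm height, x from +7 to +117 mm.
- carton: fixed open cardboard carton to the robot's right, 198 x 198 mm, 70 mm high; walls and dividers 4 mm, floor 4 mm above the counter. A cross of dividers as high as the walls makes 2 x 2 cells, centres at x, y = +-48.5 mm. Origin: centre of its underside.
- board: fixed flat black lacquered board, 200 by 170 mm, 4 mm thick, that carries the lids. Origin at the centre of its underside.
- flask_a: white porcelain flask, 180 mm high, top-heavy, about 0.5 kg: foot 36 mm across, shoulder 84 mm across at 98 mm height, straight neck 40 mm across from 132 to 180 mm height, open mouth 29 mm across. Origin: centre of its underside, z up. Starts upright in a cell of the carton; two or three of the four flasks are there, the rest absent. It tips over beyond about 11 degrees.
- flask_b: like flask_a
- flask_c: like flask_a
- flask_d: like flask_a
- lid_a: small white lid, fits any flask, 60 g: cap 58 mm across, open below, its skirt (inside 47 mm across, 12 mm deep) goes over the neck; crown to 20 mm height; knob 20 mm across from 20 to 46 mm height, straight to 38 mm. Origin: centre of its underside, z up; seated, it is 168 mm above the flask's underside. Starts knob-up on the black board. One of the three may be left over.
- lid_b: like lid_a
- lid_c: like lid_a
- jar: squat white porcelain jar, 95 mm high, about 0.4 kg: foot 54 mm across, belly 92 mm across at 38 mm height, straight collar 58 mm across from 60 to 95 mm height, open mouth 47 mm across. Origin: centre of its underside, z up. Starts upright on the counter beyond the board.
- jar_lid: the jar's lid, white, the largest lid, 90 g: a shallow cap 76 mm across, open below, its skirt (inside 65.6 mm across, 12 mm deep) goes over the collar; crown to 20 mm height; knob 22 mm across from 20 to 46 mm height, straight to 38 mm. Origin: centre of its underside, z up; seated, it is 83 mm above the jar's underside. Starts knob-up on the black board.
- tin: bystander: red tea tin with a black lid, 75 mm across, 112 mm high; origin at the centre of its underside. Leave alone.
- parcel: bystander: parcel in brown paper, 130 x 100 x 65 mm; origin at the centre of its underside. Leave alone.
- yellow_box: bystander: two flat yellow cartons tied together, 70 x 120 x 61 mm; origin at the centre of the underside. Leave alone.
- grey_case: bystander: long flat grey case, 60 x 160 x 22 mm; origin at the centre of its underside. Leave alone.
- pen_cup: bystander: brown cup of pens, 64 mm across, 75 mm high (136 mm with the pens); origin at the centre of its underside. Leave alone.
Not all that is in view belongs to the job. What is shaped like the flask_a but pink is not meant. Leave any green look-alike of the lid_a alone.

How it is judged:
On the way, in this order (a step that is already met when the one before it is completed fails the run):
1. every flask stands upright on the upper step and the jar on the lower step, let go and still for half a second, before the last lid is on (x of flask_a in the frame of stand between 0.017 and 0.107 m and y of flask_a in the frame of stand between -0.14 and 0.14 m and z of flask_a in the frame of stand between 0.066 and 0.074 m and angle between each of flask_a, flask_b, flask_c, flask_d, jar's own z axis and vertical below 0.05 rad and linear speed of each of flask_a, flask_b, flask_c, flask_d, jar below 0.02 m/s and angular speed of each of flask_a, flask_b, flask_c, flask_d, jar below 0.15 rad/s and contact force between each of flask_a, flask_b, flask_c, flask_d, jar and the fingers below 0.1 N and x of flask_b in the frame of stand between 0.017 and 0.107 m and y of flask_b in the frame of stand between -0.14 and 0.14 m and z of flask_b in the frame of stand between 0.066 and 0.074 m and x of flask_c in the frame of stand between 0.017 and 0.107 m and y of flask_c in the frame of stand between -0.14 and 0.14 m and z of flask_c in the frame of stand between 0.066 and 0.074 m and x of flask_d in the frame of stand between 0.017 and 0.107 m and y of flask_d in the frame of stand between -0.14 and 0.14 m and z of flask_d in the frame of stand between 0.066 and 0.074 m and x of jar in the frame of stand between -0.107 and -0.003 m and y of jar in the frame of stand between -0.14 and 0.14 m and z of jar in the frame of stand between 0.031 and 0.039 m), for 0.5 s.
2. every flask and the jar wears its lid, seated and level (((horizontal distance between lid_a and flask_a below 0.006 m and z of lid_a in the frame of flask_a between 0.165 and 0.171 m and angle between the z axis of lid_a and the z axis of flask_a, either way round below 0.06 rad and linear speed of lid_a below 0.02 m/s) or (horizontal distance between lid_b and flask_a below 0.006 m and z of lid_b in the frame of flask_a between 0.165 and 0.171 m and angle between the z axis of lid_b and the z axis of flask_a, either way round below 0.06 rad and linear speed of lid_b below 0.02 m/s) or (horizontal distance between lid_c and flask_a below 0.006 m and z of lid_c in the frame of flask_a between 0.165 and 0.171 m and angle between the z axis of lid_c and the z axis of flask_a, either way round below 0.06 rad and linear speed of lid_c below 0.02 m/s)) and ((horizontal distance between lid_a and flask_b below 0.006 m and z of lid_a in the frame of flask_b between 0.165 and 0.171 m and angle between the z axis of lid_a and the z axis of flask_b, either way round below 0.06 rad and linear speed of lid_a below 0.02 m/s) or (horizontal distance between lid_b and flask_b below 0.006 m and z of lid_b in the frame of flask_b between 0.165 and 0.171 m and angle between the z axis of lid_b and the z axis of flask_b, either way round below 0.06 rad and linear speed of lid_b below 0.02 m/s) or (horizontal distance between lid_c and flask_b below 0.006 m and z of lid_c in the frame of flask_b between 0.165 and 0.171 m and angle between the z axis of lid_c and the z axis of flask_b, either way round below 0.06 rad and linear speed of lid_c below 0.02 m/s)) and ((horizontal distance between lid_a and flask_c below 0.006 m and z of lid_a in the frame of flask_c between 0.165 and 0.171 m and angle between the z axis of lid_a and the z axis of flask_c, either way round below 0.06 rad and linear speed of lid_a below 0.02 m/s) or (horizontal distance between lid_b and flask_c below 0.006 m and z of lid_b in the frame of flask_c between 0.165 and 0.171 m and angle between the z axis of lid_b and the z axis of flask_c, either way round below 0.06 rad and linear speed of lid_b below 0.02 m/s) or (horizontal distance between lid_c and flask_c below 0.006 m and z of lid_c in the frame of flask_c between 0.165 and 0.171 m and angle between the z axis of lid_c and the z axis of flask_c, either way round below 0.06 rad and linear speed of lid_c below 0.02 m/s)) and ((horizontal distance between lid_a and flask_d below 0.006 m and z of lid_a in the frame of flask_d between 0.165 and 0.171 m and angle between the z axis of lid_a and the z axis of flask_d, either way round below 0.06 rad and linear speed of lid_a below 0.02 m/s) or (horizontal distance between lid_b and flask_d below 0.006 m and z of lid_b in the frame of flask_d between 0.165 and 0.171 m and angle between the z axis of lid_b and the z axis of flask_d, either way round below 0.06 rad and linear speed of lid_b below 0.02 m/s) or (horizontal distance between lid_c and flask_d below 0.006 m and z of lid_c in the frame of flask_d between 0.165 and 0.171 m and angle between the z axis of lid_c and the z axis of flask_d, either way round below 0.06 rad and linear speed of lid_c below 0.02 m/s)) and horizontal distance between jar_lid and jar below 0.006 m and z of jar_lid in the frame of jar between 0.08 and 0.086 m and angle between the z axis of jar_lid and the z axis of jar, either way round below 0.06 rad and linear speed of jar_lid below 0.02 m/s), for 0.2 s.
At the end, for the whole second after the job is handed in: Flasks on the upper step, jar on the lower (centre at least 10 mm inside its edges), upright to 0.05 rad, still, released; a small lid on each flask, the large one on the jar: within 6 mm of the axis, 3 mm of seated height, level to 0.06 rad; all at rest, untouched (all of step 1 and all of step 2).
It fails at once if a flask falls over (leans more than 0.6 rad) (angle between any of flask_a, flask_b, flask_c, flask_d's own z axis and vertical above 0.6 rad).
It fails at once if a flask or the jar is dropped on its step (it comes down the last 8 mm faster than 0.3 m/s) ((linear speed of flask_a above 0.3 m/s and x of flask_a in the frame of stand between 0.007 and 0.117 m and y of flask_a in the frame of stand between -0.15 and 0.15 m and z of flask_a in the frame of stand between 0.06 and 0.078 m) or (linear speed of flask_b above 0.3 m/s and x of flask_b in the frame of stand between 0.007 and 0.117 m and y of flask_b in the frame of stand between -0.15 and 0.15 m and z of flask_b in the frame of stand between 0.06 and 0.078 m) or (linear speed of flask_c above 0.3 m/s and x of flask_c in the frame of stand between 0.007 and 0.117 m and y of flask_c in the frame of stand between -0.15 and 0.15 m and z of flask_c in the frame of stand between 0.06 and 0.078 m) or (linear speed of flask_d above 0.3 m/s and x of flask_d in the frame of stand between 0.007 and 0.117 m and y of flask_d in the frame of stand between -0.15 and 0.15 m and z of flask_d in the frame of stand between 0.06 and 0.078 m) or (linear speed of jar above 0.3 m/s and x of jar in the frame of stand between -0.117 and 0.007 m and y of jar in the frame of stand between -0.15 and 0.15 m and z of jar in the frame of stand between 0.025 and 0.043 m)).
It fails at once if another thing on the counter is moved by more than 40 mm (distance of any of tin, parcel, yellow_box, grey_case, pen_cup from where it was at the start of the episode above 0.04 m).
Of flask_a, flask_b, flask_c, flask_d only 2 to 3 are there at a start; the rules pass over those that are not, and their reading is None.
At some moment in a run one of lid_a, lid_b, lid_c, jar_lid may be knocked a few centimetres aside while the robot is not near it.
It also fails if it takes over 210 s, if anything falls off the work surface, if the arm or the gripper's body presses on something with over 40 N, if the wrist force passes 120 N, or if a joint passes its speed limit or range.

## Working session

There is one attempt and no reset: what is moved stays moved. The work goes in short steps, Python scripts to look and compute and a shell command to move; the robot and the scene stay as the last step left them, time stands still between calls to the robot, and variables do not carry over. Pictures are saved under pics/ and viewed, at most 14 in all, crops included, and the job is handed in when it is done.

```bash
ls; mkdir -p pics; python3 - <<'E'
from station import manip
import cv2,numpy as np
print(manip.sense())
for c in ("scene","top","wrist"):
    cv2.imwrite(f"pics/{c}0.png",manip.snapshot(c)); print(c,manip.calibration(c))
a=cv2.imread("pics/scene0.png");b=cv2.imread("pics/top0.png")
E
```

```text
pics
{'t': 0.0, 'qpos': array([ 1.16121089,  0.38386538,  0.04382998,  1.59959422, -0.0179337 ,
        1.16119363, -0.04991521]), 'qvel': array([-0.00148747, -0.00081764, -0.00189547,  0.00037903, -0.001419  ,
       -0.00049212,  0.00152886]), 'joint_torque': array([-2.80589993e-04, -4.33462250e+01,  1.02468856e+00, -2.49514353e+01,
        1.06351011e-02,  1.12776482e-02, -8.33395433e-06]), 'tcp_pos': array([ 0.19912367, -0.61780028,  0.24885802]), 'tcp_rot': array([-3.10089783e+00, -4.87448332e-01,  8.23901831e-04]), 'contact_force': array([-0.12438191, -0.02107303, -0.64960194]), 'moment': array([-0.02599715,  0.02031184, -0.03992921]), 'finger_force': 0.0, 'gripper_width': 0.9998445019003549}
scene {'fx': 381.96579147371597, 'fy': 381.96579147371597, 'cx': 252.02617518371738, 'cy': 188.43302257074342, 'k1': -0.0037488350431753793, 'rvec': array([ 1.89336216,  1.54359388, -0.66845845]), 'tvec': array([-0.08298666, -0.35771327,  1.28425189])}
top {'fx': 374.35205303234164, 'fy': 374.35205303234164, 'cx': 255.57249237855814, 'cy': 190.0931531771506, 'k1': 0.008960403366320126, 'rvec': array([ 2.16095378, -2.10049423,  0.19188399]), 'tvec': array([-0.06534882,  0.56894459,  1.03276037])}
wrist {'fx': 268.59573342028636, 'fy': 268.59573342028636, 'cx': 255.58418585427364, 'cy': 189.7767922167757, 'k1': -0.030185949330981877, 'rvec': array([-2.33829797,  1.70474672,  0.25517521]), 'tvec': array([-0.64894641, -0.03823172,  0.37885381])}
```

View pics/scene0.png

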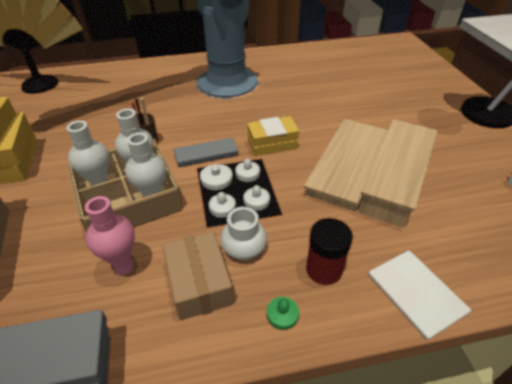

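View pics/top0.png

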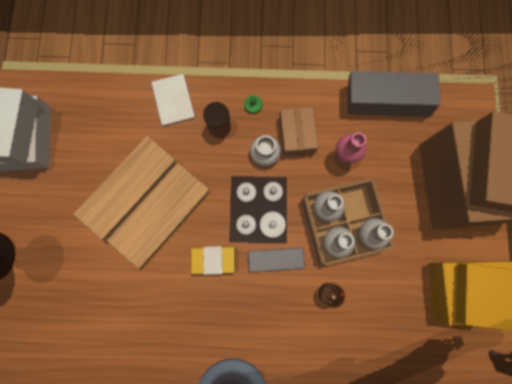

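```bash
cat > h.py <<'E'
from station import manip
import cv2, numpy as np
from scipy.optimize import minimize
from scipy.spatial.transform import Rotation as R
def proj(P,c):
    q=R.from_rotvec(c['rvec']).apply(np.atleast_2d(P))+c['tvec']
    s=q[:,:2]/q[:,2:]; s=s*(1+c['k1']*(s**2).sum(1,keepdims=True))
    return s*[c['fx'],c['fy']]+[c['cx'],c['cy']]
def unproj(px,z,c):
    d=(np.array(px,float)-[c['cx'],c['cy']])/[c['fx'],c['fy']]; s=d.copy()
    for _ in range(5): s=d/(1+c['k1']*(s@s))
    Rt=R.from_rotvec(c['rvec']).inv(); o=Rt.apply(-c['tvec']); v=Rt.apply([*s,1])
    return (o+v*(z-o[2])/v[2])[:2]
A=np.linspace(0,2*np.pi,36,endpoint=False)
def rev(prof): return [np.vstack([np.c_[r*np.cos(A),r*np.sin(A),0*A+z] for r,z in pr]) for pr in zip(prof,prof[1:])]
def box(x0,x1,y0,y1,z0,z1): return np.array([[x,y,z] for x in(x0,x1) for y in(y0,y1) for z in(z0,z1)])
M=dict(flask_a=rev([(.018,0),(.042,.098),(.02,.132),(.02,.18)]),
 neck=rev([(.02,.150),(.02,.18)]),
 jar=rev([(.027,0),(.046,.038),(.029,.06),(.029,.095)]),
 lid_a=rev([(.029,0),(.029,.013),(.01,.02),(.01,.046)]), jar_lid=rev([(.038,0),(.038,.013),(.011,.02),(.011,.046)]),
 stand=[box(-.117,.007,-.15,.15,0,.035),box(.007,.117,-.15,.15,0,.07)],
 carton=[box(-.099,.099,-.099,.099,0,.07)], board=[box(-.1,.1,-.085,.085,0,.004)])
def sil(parts,x,y,th,z,c):
    m=np.zeros((384*4,512*4),np.uint8); r=R.from_euler('z',th)
    for p in parts:
        q=proj(r.apply(p)+[x,y,z],c)
        cv2.fillConvexPoly(m,cv2.convexHull(((q+.5)*4).astype(np.float32)).astype(np.int32),1)
    return m
def fit(name,views,x0,z=0,yaw=False):
    """views: list of (mask, calib); returns pose, IoUs"""
    V=[(cv2.resize(m.astype(np.uint8),(2048,1536),interpolation=cv2.INTER_NEAREST),c) for m,c in views]
    def ious(p):
        o=[]
        for m,c in V:
            s=sil(M[name],p[0],p[1],p[2] if yaw else 0,z,c); o.append((s&m).sum()/max(1,(s|m).sum()))
        return o
    n=3 if yaw else 2; x0=np.array(x0[:n],float)
    sim=np.vstack([x0]+[x0+d for d in np.diag([.015,.015,.15][:n])])
    r=minimize(lambda p:-np.mean(ious(p)),x0,method='Nelder-Mead',options=dict(initial_simplex=sim,xatol=2e-4,fatol=1e-5))
    return r.x,ious(r.x)
def rows(target,yaw=None):
    """remaining move in tool axes, full-scale units; yaw = wanted direction of tool y in world (mod pi)"""
    s=manip.sense(); T=R.from_rotvec(s['tcp_rot'])
    d=T.inv().apply(np.array(target)-s['tcp_pos'])/.15
    out='shift %s total(max .27/row)'%np.round(d,3)
    if yaw is not None:
        y=T.apply([0,1,0]); cur=np.arctan2(y[1],y[0]); dl=(yaw-cur+np.pi/2)%np.pi-np.pi/2
        out+=' | wz %.3f (deg %.1f; other way %.1f) q7 %.2f'%(-dl/np.radians(5),np.degrees(-dl),np.degrees(-dl-np.sign(-dl)*np.pi),s['qpos'][6])
    tz=T.apply([0,0,1]); out+=' tilt(wx,wy) %s'%np.round(T.inv().apply(np.cross(tz,[0,0,-1]))/np.radians(5),3)
    print(out)
E
python3 - <<'E'
from h import *
C={c:manip.calibration(c) for c in('scene','top')}
for c in C: manip.snapshot(c)
W=manip.calibration('wrist');s=manip.sense();T=R.from_rotvec(s['tcp_rot']);Rc=R.from_rotvec(W['rvec']).inv()
print('cam in tool',T.inv().apply(Rc.apply(-W['tvec'])-s['tcp_pos']),(T.inv()*Rc).as_matrix().round(3))
D={}
for q in('stand','board','carton','flask_a','jar','lid_a','jar_lid'):
    for c in C:
        D[q,c]=manip.masks_of(q,c)
        print(q,c,[(round(d['conf'],2),(np.array(d['xy'])*[512,384]).round().tolist(),int(d['region'].sum())) for d in D[q,c][:6]])
import pickle;pickle.dump((D,C),open('d0.pkl','wb'))
for q,x0 in(('stand',(.6,.3,.75)),('carton',(.5,-.3,.1)),('board',(.5,0,0))):
    for cs in(('top',),('scene',),('top','scene')):
        v=[(D[q,c][0]['region'],C[c]) for c in cs if D[q,c]]
        x0=list(unproj(np.array(D[q,'top'][0]['xy'])*[512,384],.03,C['top']))+[x0[2]]
        print(q,cs,*fit(q,v,x0,0,True))
for q in('flask_a','jar','lid_a','jar_lid'):
    z=.004 if q!='jar' else 0
    for d in D[q,'top'][:6]:
        h=dict(flask_a=.14,jar=.05).get(q,.02)
        x0=unproj(np.array(d['xy'])*[512,384],h,C['top'])
        print(q,round(d['conf'],2),*fit(q,[(d['region'],C['top'])],x0,z))
E
```

```text
cam in tool [ 0.07259981  0.00017163 -0.12324195] [[-0.001 -0.957 -0.29 ]
 [ 1.    -0.001 -0.   ]
 [-0.    -0.29   0.957]]
stand scene [(0.63, [377.0, 169.0], 9415)]
stand top [(0.73, [143.0, 202.0], 8861), (0.65, [337.0, 244.0], 772), (0.39, [375.0, 237.0], 814)]
board scene [(0.59, [239.0, 191.0], 1749)]
board top [(0.83, [256.0, 209.0], 2320), (0.31, [218.0, 121.0], 762)]
carton scene [(0.96, [124.0, 196.0], 4035)]
carton top [(0.87, [353.0, 217.0], 3400), (0.49, [271.0, 227.0], 532)]
flask_a scene [(0.96, [125.0, 135.0], 882), (0.81, [143.0, 166.0], 1741), (0.64, [112.0, 239.0], 2654), (0.6, [86.0, 155.0], 1711)]
flask_a top [(0.89, [377.0, 236.0], 764), (0.73, [246.0, 227.0], 283), (0.71, [143.0, 202.0], 9066), (0.63, [337.0, 243.0], 723), (0.59, [350.0, 147.0], 778), (0.58, [327.0, 209.0], 706)]
jar scene [(0.72, [242.0, 236.0], 1840)]
jar top [(0.64, [266.0, 151.0], 731), (0.35, [223.0, 121.0], 779)]
lid_a scene [(0.88, [247.0, 173.0], 407), (0.85, [284.0, 313.0], 917), (0.79, [221.0, 207.0], 463), (0.62, [256.0, 198.0], 497)]
lid_a top [(0.67, [245.0, 190.0], 323), (0.65, [25
[... 1299 characters left out ...]
)]
flask_a 0.63 [ 0.42645856 -0.27524461] [np.float64(0.9224186195313124)]
flask_a 0.59 [ 0.68815231 -0.31214687] [np.float64(0.9555746408494691)]
flask_a 0.58 [ 0.52115613 -0.24939746] [np.float64(0.9400736524941413)]
jar 0.64 [ 0.69279215 -0.07317381] [np.float64(0.962807840509298)]
jar 0.35 [0.78864433 0.07325674] [np.float64(0.8341031271295525)]
lid_a 0.67 [ 0.56970479 -0.02004482] [np.float64(0.9376311272172421)]
lid_a 0.65 [ 0.84918362 -0.03253114] [np.float64(0.9351950543594116)]
lid_a 0.61 [ 0.47249474 -0.02288531] [np.float64(0.9477250726040658)]
lid_a 0.6 [ 0.57348076 -0.10042797] [np.float64(0.9478396263137407)]
jar_lid 0.59 [ 0.47465345 -0.10080598] [np.float64(0.94017283403501)]
```

```bash
python3 - <<'E'
from h import *
rows([.4508,-.3722,.26],.96)
for t in ([.491,.383,.35],):rows(t)
E
```

```text
shift [ 2.099 -1.05  -0.065] total(max .27/row) | wz 10.573 (deg 52.9; other way -127.1) q7 -0.05 tilt(wx,wy) [0. 0. 0.]
shift [ 3.899 -5.759 -0.665] total(max .27/row) tilt(wx,wy) [0. 0. 0.]
```

Candidates for "flask" (top picture): white at (331,200), (343,242), (376,234) in the carton; the pink look-alike at (352,145) is excluded. Lids: white (246,190), (273,190), (245,225), the large one (272,225); green (253,103) excluded. I start with the flask at (376,234).

```bash
python3 -m crank '[[[0,0,0],[0,0,0.96]],[[0,0,0],[0,0,0.96]],[[0,0,0],[0,0,0.96]],[[0,0,0],[0,0,0.96]],[[0,0,0],[0,0,0.96]],[[0,0,0],[0,0,0.96]],[[0,0,0],[0,0,0.96]],[[0,0,0],[0,0,0.96]],[[0,0,0],[0,0,0.96]],[[0,0,0],[0,0,0.96]],[[0,0,0],[0,0,0.96]]]' -1 50; python3 - <<'E'
from h import *
rows([.4508,-.3722,.30],.96)
print(manip.sense()['qpos'])
im=cv2.imread('pics/top0.png')[165:280,290:410];cv2.imwrite('pics/crop.png',cv2.resize(im,None,fx=5,fy=5,interpolation=cv2.INTER_CUBIC))
E
```

```text
t: 1.87
tcp_pos: [0.1995, -0.6186, 0.2503]
tcp_rot: [-2.995, 0.949, -0.0]
contact_force: [-0.2, 0.3, 0.3]
gripper_width: 1.001
finger_force: 0.0
shift [ 0.423 -2.308 -0.331] total(max .27/row) | wz -0.034 (deg -0.2; other way 179.8) q7 -0.93 tilt(wx,wy) [-0.001 -0.001 -0.   ]
[ 1.04080526  0.38543594  0.19838275  1.60444586 -0.08101418  1.15976956
 -0.92714545]
```

View pics/crop.png

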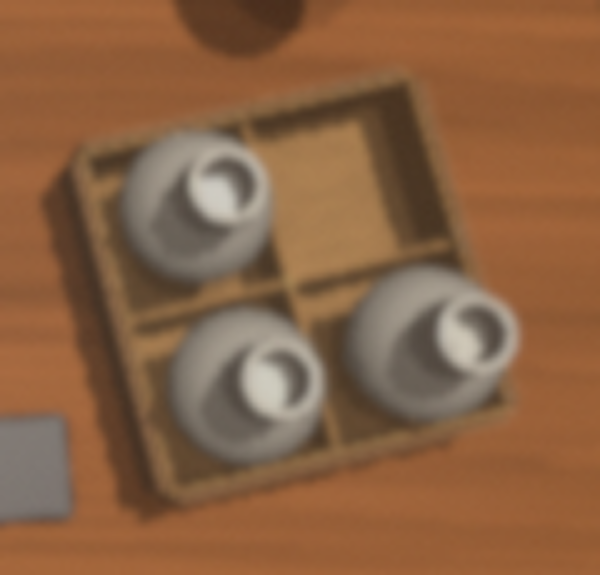

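The crop shows the three white flasks upright in their cells, mouths at about (228,185), (282,383), (475,335) in the crop; the choice is confirmed.

```bash
python3 -m crank '[[[0.047,-0.2564,-0.0368],[0,0,0]],[[0.047,-0.2564,-0.0368],[0,0,0]],[[0.047,-0.2564,-0.0368],[0,0,0]],[[0.047,-0.2564,-0.0368],[0,0,0]],[[0.047,-0.2564,-0.0368],[0,0,0]],[[0.047,-0.2564,-0.0368],[0,0,0]],[[0.047,-0.2564,-0.0368],[0,0,0]],[[0.047,-0.2564,-0.0368],[0,0,0]],[[0.047,-0.2564,-0.0368],[0,0,0]],[[0,0,0],[0,0,0]],[[0,0,0],[0,0,0]]]'; python3 - <<'E'
from h import *
c=manip.calibration('wrist');im=manip.snapshot('wrist');cv2.imwrite('pics/w1.png',im)
rows([.4508,-.3722,.162],.96)
print(manip.sense()['qpos'])
for d in manip.masks_of('flask_a','wrist')[:5]:
    x0=unproj(np.array(d['xy'])*[512,384],.12,c)
    print(d['conf'],np.array(d['xy'])*[512,384],x0,fit('flask_a',[(d['region'],c)],x0,.004))
# ring of mouth by projected model for viewing
for p in((.4508,-.3722),(.4264,-.2752),(.521,-.2495)):
    q=proj(np.c_[p[0]+.02*np.cos(A),p[1]+.02*np.sin(A),0*A+.184],c); cv2.polylines(im,[q.round().astype(np.int32)],1,(0,0,255),1)
cv2.imwrite('pics/w1o.png',im)
E
```

```text
t: 2.78
tcp_pos: [0.4531, -0.3677, 0.3006]
tcp_rot: [-3.0, 0.93, -0.003]
contact_force: [-1.2, -0.2, 1.3]
gripper_width: 1.002
finger_force: 0.0
shift [0.008 0.01  0.921] total(max .27/row) | wz 0.050 (deg 0.3; other way -179.7) q7 -1.56 tilt(wx,wy) [ 0.004 -0.004  0.   ]
[ 0.6054882   0.2178617   0.01309916  1.70684494 -0.00266726  1.21653003
 -1.55798963]
0.88 [142.2848 181.7088] [ 0.52109248 -0.25368548] (array([ 0.52251677, -0.25154504]), [np.float64(0.9507082152974504)])
0.76 [88.2176 28.992 ] [ 0.67559707 -0.31432382] (array([ 0.68784554, -0.3152701 ]), [np.float64(0.9594826925393402)])
0.73 [209.2032 231.2064] [ 0.42568476 -0.28009764] (array([ 0.42615899, -0.27641663]), [np.float64(0.9611897155028145)])
0.56 [260.608  173.6832] [ 0.45006254 -0.37383818] (array([ 0.45117417, -0.37432606]), [np.float64(0.9761285213259419)])
```

View pics/w1o.png

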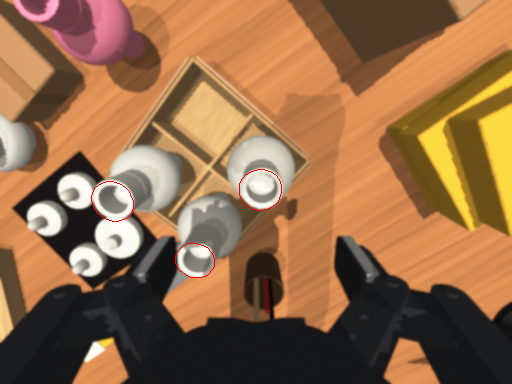

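The picture shows the three flasks with the red predicted mouth rings on them at (262,188), (195,260), (113,200); pink is at (90,30). Going down on the nearest-centre one.

```bash
python3 - <<'E'
from h import *
rows([.451,-.3733,.163],.96)
E
python3 -m crank '[[[0.003,0.004,0.18],[0,0,0]],[[0.003,0.004,0.18],[0,0,0]],[[0.002,0.004,0.18],[0,0,0]],[[0,0,0.18],[0,0,0]],[[0,0,0.12],[0,0,0]],[[0,0,0.07],[0,0,0]],[[0,0,0],[0,0,0]],[[0,0,0],[0,0,0]]]'
python3 -m crank '[[[0,0,0],[0,0,0]],[[0,0,0],[0,0,0]],[[0,0,0],[0,0,0]],[[0,0,0],[0,0,0]],[[0,0,0],[0,0,0]],[[0,0,0],[0,0,0]],[[0,0,0],[0,0,0]],[[0,0,0],[0,0,0]]]' 1 50
python3 -m crank '[[[0,0,-0.05],[0,0,0]],[[0,0,-0.1],[0,0,0]],[[0,0,-0.15],[0,0,0]],[[0,0,-0.2],[0,0,0]],[[0,0,-0.2],[0,0,0]],[[0,0,-0.2],[0,0,0]],[[0,0,-0.1],[0,0,0]],[[0,0,-0.05],[0,0,0]],[[0,0,0],[0,0,0]],[[0,0,0],[0,0,0]]]'
python3 - <<'E'
from h import *
rows([.491,.383,.33],.9)
print(manip.sense()['qpos'])
cv2.imwrite('pics/w2.png',manip.snapshot('wrist'))
E
```

```text
shift [ 0.017 -0.     0.913] total(max .27/row) | wz 0.009 (deg 0.0; other way -180.0) q7 -1.56 tilt(wx,wy) [ 0.012  0.002 -0.   ]
t: 3.55
tcp_pos: [0.4485, -0.3746, 0.1634]
tcp_rot: [2.995, -0.946, -0.001]
contact_force: [-0.1, 0.4, 0.3]
gripper_width: 0.998
finger_force: 0.0
t: 4.22
tcp_pos: [0.4507, -0.3739, 0.165]
tcp_rot: [2.996, -0.942, 0.004]
contact_force: [0.1, 1.0, 6.1]
gripper_width: 0.457
finger_force: 50.5
t: 5.05
tcp_pos: [0.4486, -0.3726, 0.319]
tcp_rot: [-2.996, 0.943, 0.005]
contact_force: [-0.3, -0.4, -5.3]
gripper_width: 0.458
finger_force: 51.1
shift [-2.653 -4.292 -0.064] total(max .27/row) | wz 0.700 (deg 3.5; other way -176.5) q7 -1.56 tilt(wx,wy) [-0.001  0.042 -0.   ]
[ 0.60803845  0.20744072  0.01663928  1.68025186 -0.00360188  1.25761103
 -1.555035  ]
```

View pics/w2.png

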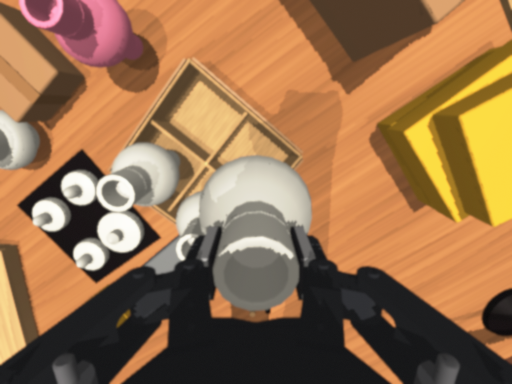

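The wrist picture shows the flask held by its neck at (255,260), upright, with the carton below it. Carrying it to the far place on the upper step.

```bash
python3 -m crank '[[[-0.046,-0.075,-0.01],[0,0,0]],[[-0.092,-0.149,-0.01],[0,0,0]],[[-0.115,-0.1866,-0.01],[0,0,0]],[[-0.115,-0.1866,-0.01],[0,0,0]],[[-0.115,-0.1866,-0.01],[0,0,0]],[[-0.115,-0.1866,-0.01],[0,0,0]],[[-0.115,-0.1866,-0.01],[0,0,0]],[[-0.115,-0.1866,0],[0,0,0]],[[-0.115,-0.1866,0],[0,0,0]],[[-0.115,-0.1866,0],[0,0,0]],[[-0.115,-0.1866,0],[0,0,0]],[[-0.115,-0.1866,0],[0,0,0]]]'
python3 -m crank '[[[-0.115,-0.1866,0],[0,0,0]],[[-0.115,-0.1866,0],[0,0,0]],[[-0.115,-0.1866,0],[0,0,0]],[[-0.115,-0.1866,0],[0,0,0]],[[-0.115,-0.1866,0],[0,0,0]],[[-0.115,-0.1866,0],[0,0,0]],[[-0.115,-0.1866,0],[0,0,0]],[[-0.115,-0.1866,0],[0,0,0]],[[-0.115,-0.1866,0],[0,0,0]],[[-0.115,-0.1866,0],[0,0,0]],[[-0.07,-0.11,0],[0,0,0]],[[-0.025,-0.04,0],[0,0,0]]]'
python3 -m crank '[[[0,0,0],[0,0,0.35]],[[0,0,0],[0,0,0.35]],[[0,0,0],[0,0,0]],[[0,0,0],[0,0,0]]]'
python3 - <<'E'
from h import *
rows([.491,.383,.237],.9)
s=manip.sense();print(s['qpos'],s['gripper_width'],s['tcp_pos'])
c={}
V=[]
for k in('top','scene'):
    c=manip.calibration(k);im=manip.snapshot(k)
    cv2.imwrite(f'pics/{k}1.png',im)
    V.append((manip.masks_of('stand',k)[0]['region'],c))
print(s['tcp_rot'])
E
```

```text
t: 6.1
tcp_pos: [0.4689, -0.0032, 0.3299]
tcp_rot: [2.996, -0.941, -0.005]
contact_force: [1.5, 0.7, -5.0]
gripper_width: 0.458
finger_force: 51.4
t: 7.1
tcp_pos: [0.4866, 0.3329, 0.3284]
tcp_rot: [2.998, -0.933, -0.01]
contact_force: [-0.5, 1.2, -4.4]
gripper_width: 0.458
finger_force: 51.5
t: 7.43
tcp_pos: [0.4881, 0.3288, 0.3291]
tcp_rot: [2.965, -1.029, -0.007]
contact_force: [-0.5, -1.0, -3.9]
gripper_width: 0.462
finger_force: 51.5
shift [-0.207 -0.298  0.613] total(max .27/row) | wz 0.033 (deg 0.2; other way -179.8) q7 -2.85 tilt(wx,wy) [ 0.051  0.033 -0.   ]
[-0.89063568  0.21193528  0.26675531  1.66372417 -0.05956051  1.2787877
 -2.85088444] 0.46235660376284127 [0.48805233 0.32882559 0.3290737 ]
[ 2.96490352 -1.0287559  -0.00655039]
```

View pics/scene1.png

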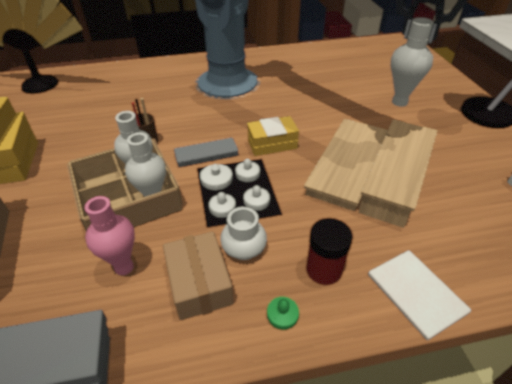

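The scene picture shows the held flask at (410,65) upright near the stand at (375,170); the arm itself isn't drawn. Joint 7 is at its limit, so I turn back to a yaw of 1.3.

```bash
python3 -m crank '[[[0,0,0],[0,0,-0.5]],[[0,0,0],[0,0,-0.8]],[[0,0,0],[0,0,-0.9]],[[0,0,0],[0,0,-0.9]],[[0,0,0],[0,0,-0.8]],[[0,0,0],[0,0,-0.4]],[[0,0,0],[0,0,-0.2]],[[0,0,0],[0,0,0]],[[0,0,0],[0,0,0]]]'
python3 - <<'E'
from h import *
rows([.491,.383,.239],1.3)
s=manip.sense();print(s['qpos'])
D,C=__import__('pickle').load(open('d0.pkl','rb'))
V=[(D['stand',k][0]['region'],C[k]) for k in('top','scene')]
for k in (0,1):
  p,i=fit('stand',[V[k]],[.527,.2745,.9],0,True);print(p,i)
  im=cv2.imread('pics/top0.png' if k==0 else 'pics/scene0.png')
  c=V[k][1]
E
```

```text
t: 8.38
tcp_pos: [0.4905, 0.3271, 0.3306]
tcp_rot: [-3.11, 0.439, 0.005]
contact_force: [0.6, -0.3, -3.7]
gripper_width: 0.46
finger_force: 51.5
shift [-0.098 -0.359  0.611] total(max .27/row) | wz -0.110 (deg -0.5; other way 179.5) q7 -2.47 tilt(wx,wy) [-0.001  0.037  0.   ]
[-0.84774339  0.2105208   0.22266168  1.65960205 -0.05091688  1.27881892
 -2.46624199]
[0.52977287 0.27529275 0.89550443] [np.float64(0.9638390337126029)]
[0.52277074 0.27859205 0.89789083] [np.float64(0.9619828788596143)]
```

```bash
python3 -m crank '[[[-0.016,-0.06,0],[0,0,0]],[[-0.016,-0.06,0],[0,0,0]],[[-0.017,-0.06,0.05],[0,0,0]],[[-0.017,-0.06,0.1],[0,0,0]],[[-0.016,-0.06,0.12],[0,0,0]],[[-0.016,-0.06,0.12],[0,0,0]],[[0,0,0.1],[0,0,0]],[[0,0,0.07],[0,0,0]],[[0,0,0.04],[0,0,0]],[[0,0,0],[0,0,0]],[[0,0,0],[0,0,0]]]'
python3 - <<'E'
from h import *
rows([.491,.383,.231],1.3)
E
python3 -m crank '[[[0,0,0.015],[0,0,0]],[[0,0,0.015],[0,0,0]],[[0,0,0.015],[0,0,0]],[[0,0,0],[0,0,0]],[[0,0,0],[0,0,0]]]'
```

```text
t: 9.3
tcp_pos: [0.4908, 0.3838, 0.2407]
tcp_rot: [-3.111, 0.436, 0.004]
contact_force: [-0.1, -0.2, -3.4]
gripper_width: 0.458
finger_force: 51.5
shift [0.003 0.005 0.065] total(max .27/row) | wz -0.091 (deg -0.5; other way 179.5) q7 -2.52 tilt(wx,wy) [0.003 0.029 0.   ]
t: 9.72
tcp_pos: [0.4905, 0.3837, 0.234]
tcp_rot: [-3.111, 0.436, 0.004]
contact_force: [-0.2, 0.1, -4.2]
gripper_width: 0.457
finger_force: 51.5
```

```bash
for i in 1 2; do python3 -m crank '[[[0,0,0.01],[0,0,0]],[[0,0,0],[0,0,0]],[[0,0,0],[0,0,0]]]' | egrep 'tcp_pos|contact'; done; python3 -m crank '[[[0,0,0.006],[0,0,0]],[[0,0,0],[0,0,0]],[[0,0,0],[0,0,0]]]' | egrep 'tcp_pos|contact'
```

```text
tcp_pos: [0.4905, 0.3838, 0.2323]
contact_force: [-0.0, 0.2, -4.2]
tcp_pos: [0.4908, 0.3841, 0.2313]
contact_force: [-0.3, 0.5, -3.5]
tcp_pos: [0.4911, 0.3841, 0.2312]
contact_force: [-1.3, -0.4, 2.1]
```

```bash
python3 -m crank '[[[0,0,0],[0,0,0]],[[0,0,0],[0,0,0]],[[0,0,0],[0,0,0]]]' -0.1 20
python3 -m crank '[[[0,0,0],[0,0,0]],[[0,0,0],[0,0,0]],[[0,0,0],[0,0,0]],[[0,0,0],[0,0,0]],[[0,0,0],[0,0,0]]]' -0.8
python3 -m crank '[[[0,0,-0.1],[0,0,0]],[[0,0,-0.2],[0,0,0]],[[0,0,-0.2],[0,0,0]],[[0,0,-0.2],[0,0,0]],[[0,0,-0.1],[0,0,0]],[[0,0,0],[0,0,0]]]'
python3 - <<'E'
from h import *
s=manip.sense()
c=manip.calibration('wrist');im=manip.snapshot('wrist');cv2.imwrite('pics/w3.png',im)
for d in manip.masks_of('flask_a','wrist')[:3]:
    x0=unproj(np.array(d['xy'])*[512,384],.19,c);print(d['conf'],x0,fit('flask_a',[(d['region'],c)],x0,.07))
for k in('top','scene'):
    manip.snapshot(k);c=manip.calibration(k)
    for d in manip.masks_of('flask_a',k)[:6]:
        p=fit('flask_a',[(d['region'],c)],[.491,.383],.07)
        if p[1][0]>.8: print(k,d['conf'],p)
    for q in('lid_a','jar_lid'): print(q,[(unproj(np.array(d['xy'])*[512,384],.02,c)).round(3) for d in manip.masks_of(q,k)])
rows([.4264,-.276,.33],1.3)
E
```

```text
t: 10.72
tcp_pos: [0.4908, 0.384, 0.2302]
tcp_rot: [-3.11, 0.436, 0.003]
contact_force: [-0.6, 0.2, -0.2]
gripper_width: 0.551
finger_force: 0.0
t: 11.13
tcp_pos: [0.4906, 0.3838, 0.2299]
tcp_rot: [-3.111, 0.436, 0.005]
contact_force: [-0.4, 0.1, 0.5]
gripper_width: 0.902
finger_force: 0.0
t: 11.63
tcp_pos: [0.493, 0.3852, 0.3557]
tcp_rot: [-3.103, 0.435, -0.006]
contact_force: [1.6, 1.0, 0.2]
gripper_width: 0.899
finger_force: 0.0
0.83 [0.49425596 0.38535032] (array([0.49123379, 0.38447872]), [np.float64(0.9709943114482105)])
top 0.57 (array([0.49105614, 0.38332446]), [np.float64(0.8793161060369793)])
lid_a [array([ 0.843, -0.025]), array([ 0.466, -0.021]), array([ 0.574, -0.016]), array([ 0.565, -0.104])]
jar_lid [array([ 0.574, -0.095])]
scene 0.61 (array([0.48504462, 0.38923119]), [np.float64(0.9013412632035437)])
lid_a [array([ 0.593, -0.094]), array([ 0.569, -0.019]), array([ 0.483, -0.02 ]), array([ 0.856, -0.034]), array([ 0.758, -0.168])]
jar_lid [array([ 0.49, -0.11])]
shift [0.798 4.345 0.131] total(max .27/row) | wz -0.088 (deg -0.4; other way 179.6) q7 -2.53 tilt(wx,wy) [0.021 0.043 0.   ]
```

View pics/w3.png

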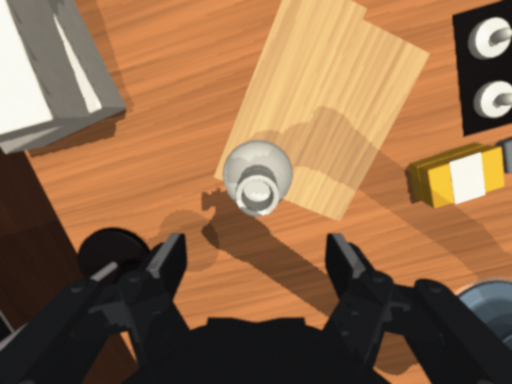

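Flask 1 stands upright on the upper step at (257,185) in the wrist picture, let go. On to the second flask.

```bash
python3 -m crank '[[[0.045,0.2483,0],[0,0,0]],[[0.045,0.2483,0],[0,0,0]],[[0.045,0.2483,0],[0,0,0]],[[0.045,0.2483,0],[0,0,0]],[[0.045,0.2483,0],[0,0,0]],[[0.045,0.2483,0],[0,0,0]],[[0.045,0.2483,0],[0,0,0]],[[0.045,0.2483,0],[0,0,0]],[[0.045,0.2483,0],[0,0,0]],[[0.045,0.2483,0],[0,0,0]],[[0.045,0.2483,0],[0,0,0]],[[0.045,0.2483,0],[0,0,0]]]' -1 50
python3 -m crank '[[[0.045,0.2483,0.02],[0,0,0]],[[0.045,0.2483,0.02],[0,0,0]],[[0.045,0.2483,0.03],[0,0,0]],[[0.045,0.2483,0.03],[0,0,0]],[[0.045,0.2483,0.03],[0,0,0]],[[0,0.12,0],[0,0,0]],[[0,0,0],[0,0,0]],[[0,0,0],[0,0,0]],[[0,0,0],[0,0,0]]]'
python3 - <<'E'
from h import *
c=manip.calibration('wrist');manip.snapshot('wrist')
for d in manip.masks_of('flask_a','wrist')[:5]:
    x0=unproj(np.array(d['xy'])*[512,384],.12,c);print(d['conf'],x0,fit('flask_a',[(d['region'],c)],x0,.004))
rows([.4264,-.276,.163],1.3)
print(manip.sense()['qpos'])
E
```

```text
t: 13.13
tcp_pos: [0.4453, -0.0702, 0.3499]
tcp_rot: [-3.11, 0.436, 0.004]
contact_force: [0.1, 0.1, 1.0]
gripper_width: 0.999
finger_force: 0.0
t: 13.88
tcp_pos: [0.4226, -0.2726, 0.3301]
tcp_rot: [-3.11, 0.434, 0.005]
contact_force: [0.7, 0.6, 0.6]
gripper_width: 1.001
finger_force: 0.0
0.91 [ 0.52225825 -0.25514695] (array([ 0.52238715, -0.25044282]), [np.float64(0.978686682840256)])
0.62 [ 0.4298909  -0.28063833] (array([ 0.42731385, -0.27862015]), [np.float64(0.9787591480487381)])
shift [0.032 0.021 1.114] total(max .27/row) | wz -0.048 (deg -0.2; other way 179.8) q7 -1.33 tilt(wx,wy) [-0.008  0.034 -0.   ]
[-0.33149937  0.01700412  0.84340817  1.87526464 -0.01329531  1.25808047
 -1.32978458]
```

```bash
python3 -m crank '[[[0.013,0.01,0.1],[0,0,0]],[[0.013,0.01,0.18],[0,0,0]],[[0.013,0.01,0.2],[0,0,0]],[[0,0,0.2],[0,0,0]],[[0,0,0.2],[0,0,0]],[[0,0,0.15],[0,0,0]],[[0,0,0.084],[0,0,0]],[[0,0,0],[0,0,0]],[[0,0,0],[0,0,0]]]'
python3 -m crank '[[[0,0,0],[0,0,0]],[[0,0,0],[0,0,0]],[[0,0,0],[0,0,0]],[[0,0,0],[0,0,0]],[[0,0,0],[0,0,0]],[[0,0,0],[0,0,0]],[[0,0,0],[0,0,0]],[[0,0,0],[0,0,0]]]' 1 50
python3 -m crank '[[[0,0,-0.05],[0,0,0]],[[0,0,-0.1],[0,0,0]],[[0,0,-0.15],[0,0,0]],[[0,0,-0.2],[0,0,0]],[[0,0,-0.2],[0,0,0]],[[0,0,-0.2],[0,0,0]],[[0,0,-0.15],[0,0,0]],[[0,0,-0.05],[0,0,0]],[[0,0,0],[0,0,0]],[[0,0,0],[0,0,0]]]'
python3 - <<'E'
from h import *
rows([.5657,.3236,.33],1.3)
E
```

```text
t: 14.73
tcp_pos: [0.4266, -0.279, 0.1632]
tcp_rot: [-3.111, 0.434, 0.005]
contact_force: [0.3, -0.2, 0.7]
gripper_width: 1.003
finger_force: 0.0
t: 15.4
tcp_pos: [0.4275, -0.2798, 0.1646]
tcp_rot: [-3.11, 0.436, 0.0]
contact_force: [-0.3, 2.5, 5.6]
gripper_width: 0.46
finger_force: 49.9
t: 16.23
tcp_pos: [0.4254, -0.2792, 0.3266]
tcp_rot: [-3.11, 0.436, 0.008]
contact_force: [0.7, 0.4, -5.8]
gripper_width: 0.462
finger_force: 51.4
shift [-0.206 -4.121 -0.02 ] total(max .27/row) | wz -0.089 (deg -0.4; other way 179.6) q7 -1.30 tilt(wx,wy) [-0.005  0.063 -0.   ]
```

```bash
python3 -m crank '[[[-0.004,-0.082,-0.01],[0,0,0]],[[-0.008,-0.165,-0.01],[0,0,0]],[[-0.01,-0.206,0],[0,0,0]],[[-0.01,-0.206,0],[0,0,0]],[[-0.01,-0.206,0],[0,0,0]],[[-0.01,-0.206,0],[0,0,0]],[[-0.01,-0.206,0],[0,0,0]],[[-0.01,-0.206,0],[0,0,0]],[[-0.01,-0.206,0],[0,0,0]],[[-0.01,-0.206,0],[0,0,0]],[[-0.01,-0.206,0],[0,0,0]],[[-0.01,-0.206,0],[0,0,0]]]'
python3 -m crank '[[[-0.01,-0.206,0],[0,0,0]],[[-0.01,-0.206,0],[0,0,0]],[[-0.01,-0.206,0],[0,0,0]],[[-0.01,-0.206,0],[0,0,0]],[[-0.01,-0.206,0],[0,0,0]],[[-0.01,-0.206,0],[0,0,0]],[[-0.01,-0.206,0],[0,0,0]],[[-0.01,-0.206,0],[0,0,0]],[[-0.006,-0.124,0],[0,0,0]],[[-0.002,-0.041,0],[0,0,0]],[[0,0,0],[0,0,0]],[[0,0,0],[0,0,0]]]'
python3 - <<'E'
from h import *
rows([.5657,.3236,.24],1.3)
E
```

```text
t: 17.23
tcp_pos: [0.5036, 0.0586, 0.3274]
tcp_rot: [3.108, -0.436, -0.014]
contact_force: [0.9, -0.3, -4.9]
gripper_width: 0.453
finger_force: 51.6
t: 18.23
tcp_pos: [0.5666, 0.321, 0.3278]
tcp_rot: [3.106, -0.436, -0.01]
contact_force: [0.0, -0.6, -5.4]
gripper_width: 0.461
finger_force: 51.8
shift [-0.007 -0.019  0.585] total(max .27/row) | wz -0.092 (deg -0.5; other way 179.5) q7 -2.33 tilt(wx,wy) [ 0.073  0.066 -0.   ]
```

```bash
python3 -m crank '[[[-0.003,-0.01,0.05],[0.035,0.033,0]],[[-0.003,-0.009,0.1],[0.035,0.033,0]],[[0,0,0.12],[0,0,0]],[[0,0,0.12],[0,0,0]],[[0,0,0.1],[0,0,0]],[[0,0,0.06],[0,0,0]],[[0,0,0.03],[0,0,0]],[[0,0,0.015],[0,0,0]],[[0,0,0.01],[0,0,0]],[[0,0,0],[0,0,0]],[[0,0,0],[0,0,0]]]'
for i in 1 2; do python3 -m crank '[[[0,0,0.01],[0,0,0]],[[0,0,0],[0,0,0]],[[0,0,0],[0,0,0]]]' | egrep 'tcp_pos|contact'; done
```

```text
t: 19.15
tcp_pos: [0.5685, 0.3262, 0.2415]
tcp_rot: [-3.104, 0.435, -0.008]
contact_force: [-0.9, 0.5, -4.8]
gripper_width: 0.455
finger_force: 51.7
tcp_pos: [0.5679, 0.3261, 0.2392]
contact_force: [-0.4, 0.3, -5.4]
tcp_pos: [0.5677, 0.326, 0.2372]
contact_force: [0.3, 0.2, -6.0]
```

```bash
for i in 1 2 3 4; do python3 -m crank '[[[0,0,0.01],[0,0,0]],[[0,0,0],[0,0,0]],[[0,0,0],[0,0,0]]]' | egrep 'tcp_pos|contact'; done
```

```text
tcp_pos: [0.5677, 0.3259, 0.2357]
contact_force: [0.8, 0.0, -4.7]
tcp_pos: [0.5677, 0.326, 0.2342]
contact_force: [0.3, -0.7, -5.7]
tcp_pos: [0.5678, 0.326, 0.2327]
contact_force: [-0.2, 0.7, -4.8]
tcp_pos: [0.5677, 0.3259, 0.2312]
contact_force: [0.6, 0.3, -4.4]
```

```bash
for i in 1 2 ; do python3 -m crank '[[[0,0,0.006],[0,0,0]],[[0,0,0],[0,0,0]],[[0,0,0],[0,0,0]]]' | egrep 'tcp_pos|contact'; done
```

```text
tcp_pos: [0.568, 0.326, 0.2308]
contact_force: [0.8, -0.7, -3.4]
tcp_pos: [0.5684, 0.3261, 0.2308]
contact_force: [-0.5, -0.7, 1.4]
```

```bash
python3 -m crank '[[[0,0,0],[0,0,0]],[[0,0,0],[0,0,0]],[[0,0,0],[0,0,0]]]' -0.1 20
python3 -m crank '[[[0,0,0],[0,0,0]],[[0,0,0],[0,0,0]],[[0,0,0],[0,0,0]],[[0,0,0],[0,0,0]],[[0,0,0],[0,0,0]]]' -0.8
python3 -m crank '[[[0,0,-0.1],[0,0,0]],[[0,0,-0.2],[0,0,0]],[[0,0,-0.2],[0,0,0]],[[0,0,-0.2],[0,0,0]],[[0,0,-0.1],[0,0,0]],[[0,0,0],[0,0,0]]]'
python3 - <<'E'
from h import *
c=manip.calibration('wrist');manip.snapshot('wrist')
for d in manip.masks_of('flask_a','wrist')[:3]:
    x0=unproj(np.array(d['xy'])*[512,384],.19,c);print(d['conf'],x0,fit('flask_a',[(d['region'],c)],x0,.07))
rows([.5223,-.2505,.33],1.3)
E
```

```text
t: 21.4
tcp_pos: [0.5683, 0.3265, 0.2301]
tcp_rot: [-3.105, 0.435, -0.008]
contact_force: [-0.1, -1.0, 0.2]
gripper_width: 0.551
finger_force: 0.0
t: 21.82
tcp_pos: [0.5679, 0.326, 0.2296]
tcp_rot: [-3.106, 0.435, -0.006]
contact_force: [0.4, 0.1, 0.1]
gripper_width: 0.902
finger_force: 0.0
t: 22.32
tcp_pos: [0.5697, 0.3263, 0.3555]
tcp_rot: [-3.099, 0.435, -0.018]
contact_force: [0.3, -0.5, 0.0]
gripper_width: 0.903
finger_force: 0.0
0.97 [0.49468118 0.38458442] (array([0.49050188, 0.38509781]), [np.float64(0.9480571600567588)])
0.91 [0.57314204 0.32736152] (array([0.56914376, 0.32855942]), [np.float64(0.960452747852175)])
shift [0.766 3.775 0.11 ] total(max .27/row) | wz -0.090 (deg -0.4; other way 179.6) q7 -2.34 tilt(wx,wy) [-0.08  -0.042 -0.   ]
```

```bash
python3 -m crank '[[[0.05,0.25,0.007],[0,0,0]],[[0.05,0.25,0.007],[0,0,0]],[[0.05,0.25,0.007],[0,0,0]],[[0.05,0.25,0.007],[0,0,0]],[[0.05,0.25,0.007],[0,0,0]],[[0.05,0.25,0.007],[0,0,0]],[[0.05,0.25,0.007],[0,0,0]],[[0.05,0.25,0.007],[0,0,0]],[[0.05,0.25,0.007],[0,0,0]],[[0.05,0.25,0.007],[0,0,0]],[[0.05,0.25,0.007],[0,0,0]],[[0.05,0.25,0.007],[0,0,0]]]' -1 50
python3 -m crank '[[[0.05,0.25,0.01],[0,0,0]],[[0.05,0.25,0.01],[0,0,0]],[[0.05,0.25,0.01],[0,0,0]],[[0.016,0.025,0],[0,0,0]],[[0,0,0],[0,0,0]],[[0,0,0],[0,0,0]],[[0,0,0],[0,0,0]]]'
python3 - <<'E'
from h import *
c=manip.calibration('wrist');manip.snapshot('wrist')
for d in manip.masks_of('flask_a','wrist')[:5]:
    x0=unproj(np.array(d['xy'])*[512,384],.12,c);print(d['conf'],x0,fit('flask_a',[(d['region'],c)],x0,.004))
rows([.5225,-.2505,.163],1.3)
E
```

```text
t: 23.42
tcp_pos: [0.5284, -0.1332, 0.3323]
tcp_rot: [-3.106, 0.435, 0.0]
contact_force: [0.4, -0.3, -0.7]
gripper_width: 0.999
finger_force: 0.0
t: 24.0
tcp_pos: [0.5224, -0.2481, 0.328]
tcp_rot: [-3.105, 0.431, -0.002]
contact_force: [1.2, -0.6, 0.3]
gripper_width: 1.0
finger_force: 0.0
0.7 [ 0.52786599 -0.25510923] (array([ 0.52262644, -0.25036416]), [np.float64(0.9796283128014913)])
0.64 [ 0.67579196 -0.30596862] (array([ 0.68953782, -0.31313186]), [np.float64(0.9677075805408695)])
shift [1.000e-03 2.400e-02 1.104e+00] total(max .27/row) | wz -0.043 (deg -0.2; other way 179.8) q7 -1.33 tilt(wx,wy) [-0.078 -0.018  0.   ]
```

```bash
python3 -m crank '[[[0.001,0.012,0.1],[-0.07,-0.02,0]],[[0,0.01,0.18],[0,0,0]],[[0,0,0.2],[0,0,0]],[[0,0,0.2],[0,0,0]],[[0,0,0.2],[0,0,0]],[[0,0,0.15],[0,0,0]],[[0,0,0.074],[0,0,0]],[[0,0,0],[0,0,0]],[[0,0,0],[0,0,0]]]'
python3 -m crank '[[[0,0,0],[0,0,0]],[[0,0,0],[0,0,0]],[[0,0,0],[0,0,0]],[[0,0,0],[0,0,0]],[[0,0,0],[0,0,0]],[[0,0,0],[0,0,0]],[[0,0,0],[0,0,0]],[[0,0,0],[0,0,0]]]' 1 50
python3 -m crank '[[[0,0,-0.05],[0,0,0]],[[0,0,-0.1],[0,0,0]],[[0,0,-0.15],[0,0,0]],[[0,0,-0.2],[0,0,0]],[[0,0,-0.2],[0,0,0]],[[0,0,-0.2],[0,0,0]],[[0,0,-0.15],[0,0,0]],[[0,0,-0.05],[0,0,0]],[[0,0,0],[0,0,0]],[[0,0,0],[0,0,0]]]'
python3 - <<'E'
from h import *
rows([.6439,.2614,.33],1.3)
E
```

```text
t: 24.85
tcp_pos: [0.5222, -0.2529, 0.1641]
tcp_rot: [3.111, -0.434, 0.002]
contact_force: [1.1, 0.2, -0.0]
gripper_width: 1.002
finger_force: 0.0
t: 25.52
tcp_pos: [0.5231, -0.2535, 0.1654]
tcp_rot: [-3.111, 0.435, -0.006]
contact_force: [-1.0, 2.2, 5.5]
gripper_width: 0.457
finger_force: 50.1
t: 26.35
tcp_pos: [0.5203, -0.2532, 0.327]
tcp_rot: [-3.111, 0.436, 0.003]
contact_force: [0.9, 0.2, -5.4]
gripper_width: 0.451
finger_force: 51.3
shift [-0.152 -3.525 -0.02 ] total(max .27/row) | wz -0.090 (deg -0.5; other way 179.5) q7 -1.32 tilt(wx,wy) [0.001 0.023 0.   ]
```

```bash
python3 -m crank '[[[-0.004,-0.078,0],[0,0,0]],[[-0.007,-0.157,0],[0,0,0]],[[-0.0085,-0.196,0],[0,0,0]],[[-0.0085,-0.196,0],[0,0,0]],[[-0.0085,-0.196,0],[0,0,0]],[[-0.0085,-0.196,0],[0,0,0]],[[-0.0085,-0.196,0],[0,0,0]],[[-0.0085,-0.196,0],[0,0,0]],[[-0.0085,-0.196,0],[0,0,0]],[[-0.0085,-0.196,0],[0,0,0]],[[-0.0085,-0.196,0],[0,0,0]],[[-0.0085,-0.196,0],[0,0,0]]]'
python3 -m crank '[[[-0.0085,-0.196,0],[0,0,0]],[[-0.0085,-0.196,0],[0,0,0]],[[-0.0085,-0.196,0],[0,0,0]],[[-0.0085,-0.196,0],[0,0,0]],[[-0.0085,-0.196,0],[0,0,0]],[[-0.0085,-0.196,0],[0,0,0]],[[-0.005,-0.118,0],[0,0,0]],[[-0.002,-0.039,0],[0,0,0]],[[0,0,0],[0,0,0]],[[0,0,0],[0,0,0]],[[0,0,0],[0,0,0]]]'
python3 - <<'E'
from h import *
rows([.6439,.2614,.2335],1.3)
E
```

```text
t: 27.35
tcp_pos: [0.5965, 0.0695, 0.3256]
tcp_rot: [3.109, -0.434, -0.007]
contact_force: [1.0, -0.2, -4.4]
gripper_width: 0.453
finger_force: 51.3
t: 28.27
tcp_pos: [0.6446, 0.2586, 0.3276]
tcp_rot: [3.107, -0.44, -0.0]
contact_force: [-0.6, -0.1, -4.8]
gripper_width: 0.453
finger_force: 51.4
shift [-0.01  -0.019  0.627] total(max .27/row) | wz -0.125 (deg -0.6; other way 179.4) q7 -2.15 tilt(wx,wy) [ 0.042 -0.003  0.   ]
```

```bash
python3 -m crank '[[[-0.002,0,0.05],[0.02,0,0]],[[-0.002,0,0.1],[0.02,0,0]],[[0,0,0.12],[0,0,0]],[[0,0,0.12],[0,0,0]],[[0,0,0.1],[0,0,0]],[[0,0,0.06],[0,0,0]],[[0,0,0.04],[0,0,0]],[[0,0,0.02],[0,0,0]],[[0,0,0.015],[0,0,0]],[[0,0,0],[0,0,0]],[[0,0,0],[0,0,0]]]'
for i in 1 2 3; do python3 -m crank '[[[0,0,0.01],[0,0,0]],[[0,0,0],[0,0,0]],[[0,0,0],[0,0,0]]]' | egrep 'tcp_pos|contact'; done
```

```text
t: 29.18
tcp_pos: [0.645, 0.262, 0.236]
tcp_rot: [-3.107, 0.436, -0.005]
contact_force: [-0.2, 0.0, -5.7]
gripper_width: 0.452
finger_force: 51.3
tcp_pos: [0.6445, 0.2621, 0.2339]
contact_force: [0.7, -1.1, -5.4]
tcp_pos: [0.6443, 0.2619, 0.2318]
contact_force: [0.1, -0.1, -4.9]
tcp_pos: [0.6448, 0.2619, 0.2317]
contact_force: [-0.7, -0.7, 0.4]
```

```bash
python3 -m crank '[[[0,0,0],[0,0,0]],[[0,0,0],[0,0,0]],[[0,0,0],[0,0,0]]]' -0.1 20 | grep contact
python3 -m crank '[[[0,0,0],[0,0,0]],[[0,0,0],[0,0,0]],[[0,0,0],[0,0,0]],[[0,0,0],[0,0,0]],[[0,0,0],[0,0,0]]]' -0.8
python3 -m crank '[[[0,0,-0.1],[0,0,0]],[[0,0,-0.2],[0,0,0]],[[0,0,-0.2],[0,0,0]],[[0,0,-0.2],[0,0,0]],[[0,0,-0.1],[0,0,0]],[[0,0,0],[0,0,0]]]'
python3 - <<'E'
from h import *
c=manip.calibration('wrist');manip.snapshot('wrist')
for d in manip.masks_of('flask_a','wrist')[:3]:
    x0=unproj(np.array(d['xy'])*[512,384],.19,c);print(d['conf'],x0,fit('flask_a',[(d['region'],c)],x0,.07))
rows([.692,-.0735,.25],1.3)
E
```

```text
contact_force: [-0.0, 0.2, -0.4]
t: 30.6
tcp_pos: [0.6444, 0.2619, 0.2304]
tcp_rot: [-3.108, 0.436, -0.003]
contact_force: [0.5, -0.1, -0.6]
gripper_width: 0.901
finger_force: 0.0
t: 31.1
tcp_pos: [0.6466, 0.2619, 0.3566]
tcp_rot: [-3.103, 0.435, -0.016]
contact_force: [-0.1, 0.7, 0.6]
gripper_width: 0.901
finger_force: 0.0
0.87 [0.50591317 0.38691742] (array([0.49379396, 0.38206766]), [np.float64(0.3504976626001993)])
0.82 [0.57361644 0.32735424] (array([0.56886278, 0.32867974]), [np.float64(0.9416197203237153)])
0.65 [0.64983187 0.26140957] (array([0.64392099, 0.26488062]), [np.float64(0.9712133359553451)])
shift [0.918 2.063 0.666] total(max .27/row) | wz -0.090 (deg -0.4; other way 179.6) q7 -2.15 tilt(wx,wy) [-0.049 -0.024  0.   ]
```

```bash
python3 -m crank '[[[0.0835,0.1875,0],[-0.04,-0.02,0]],[[0.0835,0.1875,0],[0,0,0]],[[0.0835,0.1875,0],[0,0,0]],[[0.0835,0.1875,0.03],[0,0,0]],[[0.0835,0.1875,0.09],[0,0,0]],[[0.0835,0.1875,0.09],[0,0,0]],[[0.0835,0.1875,0.09],[0,0,0]],[[0.0835,0.1875,0.09],[0,0,0]],[[0.0835,0.1875,0.09],[0,0,0]],[[0.0835,0.1875,0.09],[0,0,0]],[[0.0835,0.1875,0.09],[0,0,0]],[[0,0,0],[0,0,0]]]' -1 50
python3 -m crank '[[[0,0,0],[0,0,0]],[[0,0,0],[0,0,0]],[[0,0,0],[0,0,0]]]'
python3 - <<'E'
from h import *
c=manip.calibration('wrist');cv2.imwrite('pics/w4.png',manip.snapshot('wrist'))
for d in manip.masks_of('jar','wrist')[:3]:
    x0=unproj(np.array(d['xy'])*[512,384],.05,c);print(d['conf'],x0,fit('jar',[(d['region'],c)],x0,0))
rows([.6925,-.0735,.08],1.3)
E
```

```text
t: 32.2
tcp_pos: [0.6869, -0.0844, 0.2453]
tcp_rot: [3.1, -0.454, -0.015]
contact_force: [-0.2, -2.7, -0.1]
gripper_width: 1.0
finger_force: 0.0
t: 32.45
tcp_pos: [0.6914, -0.0713, 0.2504]
tcp_rot: [-3.111, 0.432, 0.003]
contact_force: [0.2, 0.0, 0.7]
gripper_width: 1.002
finger_force: 0.0
0.81 [ 0.69134237 -0.07777274] (array([ 0.69404477, -0.0733772 ]), [np.float64(0.9632027723314031)])
0.65 [ 0.53246438 -0.31393961] (array([ 0.56281228, -0.31599771]), [np.float64(0.3142367219505882)])
0.18 [ 0.59182509 -0.10147255] (array([ 0.57341656, -0.08859453]), [np.float64(0.3135766374856725)])
shift [0.01  0.015 1.142] total(max .27/row) | wz -0.049 (deg -0.2; other way 179.8) q7 -1.60 tilt(wx,wy) [-0.01   0.009 -0.   ]
```

View pics/w4.png

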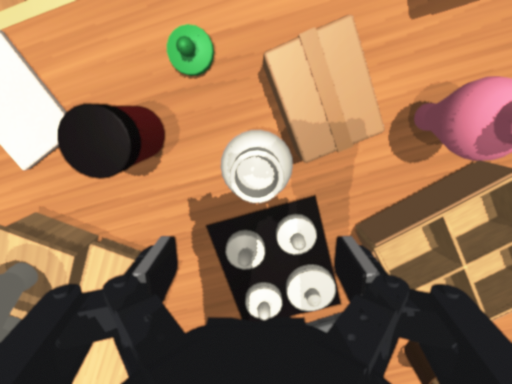

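The jar is at (257,170), collar clear of the parcel at (325,90); the green lid at (190,50) and tin at (110,140) stay apart.

```bash
python3 -m crank '[[[0.008,0.007,0.1],[0,0,0]],[[0.008,0.006,0.18],[0,0,0]],[[0,0,0.2],[0,0,0]],[[0,0,0.2],[0,0,0]],[[0,0,0.2],[0,0,0]],[[0,0,0.15],[0,0,0]],[[0,0,0.1],[0,0,0]],[[0,0,0.015],[0,0,0]],[[0,0,0],[0,0,0]],[[0,0,0],[0,0,0]]]'
python3 -m crank '[[[0,0,0],[0,0,0]],[[0,0,0],[0,0,0]],[[0,0,0],[0,0,0]],[[0,0,0],[0,0,0]],[[0,0,0],[0,0,0]],[[0,0,0],[0,0,0]],[[0,0,0],[0,0,0]]]' 1 50
python3 -m crank '[[[0,0,-0.05],[0,0,0]],[[0,0,-0.1],[0,0,0]],[[0,0,-0.15],[0,0,0]],[[0,0,-0.2],[0,0,0]],[[0,0,-0.2],[0,0,0]],[[0,0,-0.1],[0,0,0]],[[0,0,-0.05],[0,0,0]],[[0,0,0],[0,0,0]],[[0,0,0],[0,0,0]]]'
python3 - <<'E'
from h import *
rows([.490,.228,.2],1.3)
E
```

```text
t: 33.38
tcp_pos: [0.6944, -0.0764, 0.081]
tcp_rot: [3.111, -0.436, 0.003]
contact_force: [0.6, -0.1, 0.1]
gripper_width: 0.999
finger_force: 0.0
t: 33.97
tcp_pos: [0.6953, -0.0758, 0.0825]
tcp_rot: [-3.11, 0.435, -0.006]
contact_force: [0.5, 1.3, 6.0]
gripper_width: 0.678
finger_force: 52.5
t: 34.72
tcp_pos: [0.6923, -0.0761, 0.2059]
tcp_rot: [3.111, -0.436, -0.004]
contact_force: [-0.5, -0.8, -4.9]
gripper_width: 0.675
finger_force: 54.3
shift [-1.854 -1.578  0.044] total(max .27/row) | wz -0.089 (deg -0.4; other way 179.6) q7 -1.58 tilt(wx,wy) [ 0.005  0.032 -0.   ]
```

```bash
python3 -m crank '[[[-0.057,-0.049,0],[0,0,0]],[[-0.114,-0.097,0],[0,0,0]],[[-0.1426,-0.1214,0],[0,0,0]],[[-0.1426,-0.1214,0],[0,0,0]],[[-0.1426,-0.1214,0],[0,0,0]],[[-0.1426,-0.1214,0],[0,0,0]],[[-0.1426,-0.1214,0],[0,0,0]],[[-0.1426,-0.1214,0],[0,0,0]],[[-0.1426,-0.1214,0],[0,0,0]],[[-0.1426,-0.1214,0],[0,0,0]],[[-0.1426,-0.1214,0],[0,0,0]],[[-0.1426,-0.1214,0],[0,0,0]]]'
python3 -m crank '[[[-0.1426,-0.1214,0],[0,0,0]],[[-0.086,-0.073,0],[0,0,0]],[[-0.029,-0.024,0],[0,0,0]],[[0,0,0],[0,0,0]],[[0,0,0],[0,0,0]],[[0,0,0],[0,0,0]]]'
python3 - <<'E'
from h import *
rows([.490,.228,.1205],1.3)
E
```

```text
t: 35.72
tcp_pos: [0.5157, 0.1868, 0.205]
tcp_rot: [3.109, -0.434, -0.007]
contact_force: [0.6, -0.3, -4.0]
gripper_width: 0.675
finger_force: 54.4
t: 36.22
tcp_pos: [0.4916, 0.2255, 0.2068]
tcp_rot: [3.109, -0.44, -0.0]
contact_force: [-0.6, 0.3, -3.5]
gripper_width: 0.672
finger_force: 54.4
shift [-0.015 -0.014  0.575] total(max .27/row) | wz -0.122 (deg -0.6; other way 179.4) q7 -2.25 tilt(wx,wy) [ 0.022  0.    -0.   ]
```

```bash
python3 -m crank '[[[-0.004,-0.003,0.05],[0.02,0,0]],[[-0.004,-0.003,0.1],[0,0,0]],[[0,0,0.12],[0,0,0]],[[0,0,0.1],[0,0,0]],[[0,0,0.09],[0,0,0]],[[0,0,0.05],[0,0,0]],[[0,0,0.03],[0,0,0]],[[0,0,0.02],[0,0,0]],[[0,0,0.01],[0,0,0]],[[0,0,0],[0,0,0]],[[0,0,0],[0,0,0]]]'
for i in 1 2 3; do python3 -m crank '[[[0,0,0.01],[0,0,0]],[[0,0,0],[0,0,0]],[[0,0,0],[0,0,0]]]' | egrep 'tcp_pos|contact'; done
```

```text
t: 37.13
tcp_pos: [0.4906, 0.2294, 0.1224]
tcp_rot: [-3.109, 0.436, -0.001]
contact_force: [1.0, 0.3, -3.9]
gripper_width: 0.675
finger_force: 54.4
tcp_pos: [0.49, 0.2293, 0.1205]
contact_force: [0.9, 0.4, -4.5]
tcp_pos: [0.4898, 0.2291, 0.1186]
contact_force: [-0.3, 0.2, -3.2]
tcp_pos: [0.4902, 0.2293, 0.1175]
contact_force: [-0.6, 0.4, -2.2]
```

```bash
python3 -m crank '[[[0,0,0.006],[0,0,0]],[[0,0,0],[0,0,0]],[[0,0,0],[0,0,0]]]' | egrep 'tcp_pos|contact'
python3 -m crank '[[[0,0,0],[0,0,0]],[[0,0,0],[0,0,0]],[[0,0,0],[0,0,0]]]' -0.5 20 | egrep 'tcp|contact|wid'
python3 -m crank '[[[0,0,0],[0,0,0]],[[0,0,0],[0,0,0]],[[0,0,0],[0,0,0]],[[0,0,0],[0,0,0]],[[0,0,0],[0,0,0]]]' -1
python3 -m crank '[[[0,0,-0.1],[0,0,0]],[[0,0,-0.2],[0,0,0]],[[0,0,-0.25],[0,0,0]],[[0,0,-0.25],[0,0,0]],[[0,0,-0.25],[0,0,0]],[[0,0,-0.2],[0,0,0]],[[0,0,-0.2],[0,0,0]],[[0,0,-0.1],[0,0,0]],[[0,0,0],[0,0,0]],[[0,0,0],[0,0,0]]]'
python3 - <<'E'
from h import *
c=manip.calibration('wrist');manip.snapshot('wrist')
for q,z in(('jar',.035),('flask_a',.07)):
  for d in manip.masks_of(q,'wrist')[:4]:
    x0=unproj(np.array(d['xy'])*[512,384],z+.06,c);print(q,d['conf'],x0,fit(q,[(d['region'],c)],x0,z))
for k in('top','scene'):
    manip.snapshot(k);c=manip.calibration(k)
    for q,z in(('jar',.035),('flask_a',.07),('lid_a',.004),('jar_lid',.004)):
      for d in manip.masks_of(q,k)[:6]:
        x0=unproj(np.array(d['xy'])*[512,384],z+(.12 if z==.07 else .02),c);p=fit(q,[(d['region'],c)],x0,z)
        if p[1][0]>.8: print(k,q,round(d['conf'],2),p[0].round(4),round(p[1][0],3))
rows([.4746,-.1008,.25],1.3)
E
```

```text
tcp_pos: [0.4905, 0.2293, 0.1174]
contact_force: [-0.9, 0.4, 5.9]
tcp_pos: [0.4904, 0.2297, 0.1165]
tcp_rot: [-3.109, 0.435, -0.001]
contact_force: [0.5, 1.3, 0.5]
gripper_width: 0.75
t: 38.8
tcp_pos: [0.4899, 0.2291, 0.1162]
tcp_rot: [-3.11, 0.436, 0.001]
contact_force: [-0.2, -0.3, 0.2]
gripper_width: 1.002
finger_force: 0.0
t: 39.63
tcp_pos: [0.4903, 0.2288, 0.3496]
tcp_rot: [-3.108, 0.436, -0.002]
contact_force: [0.6, -0.4, -0.3]
gripper_width: 1.001
finger_force: 0.0
flask_a 0.68 [0.57303264 0.35161612] (array([0.56908186, 0.32760924]), [np.float64(0.9625670233830956)])
flask_a 0.66 [0.47411973 0.42365049] (array([0.49110331, 0.38395448]), [np.float64(0.940956609393936)])
flask_a 0.59 [0.66325173 0.27193877] (array([0.64370227, 0.26474438]), [np.float64(0.9696678038460805)])
flask_a 0.22 [ 0.41853084 -0.03698368] (array([ 0.42013162, -0.02794976]), [np.float64(0.4943532802359223)])
top jar 0.78 [0.4875 0.2312] 0.83
top flask_a 0.89 [ 0.669  -0.2942] 0.86
top flask_a 0.72 [0.6436 0.2645] 0.945
top lid_a 0.82 [ 0.4712 -0.0225] 0.938
top lid_a 0.81 [ 0.5701 -0.0197] 0.809
top lid_a 0.63 [ 0.8491 -0.0321] 0.899
top lid_a 0.6 [ 0.5739 -0.0995] 0.941
top jar_lid 0.74 [ 0.4771 -0.1002] 0.886
scene jar 0.7 [0.4875 0.2332] 0.944
scene flask_a 0.58 [0.6395 0.2682] 0.916
scene lid_a 0.91 [ 0.4726 -0.0214] 0.883
scene lid_a 0.84 [ 0.5685 -0.0176] 0.912
scene lid_a 0.75 [ 0.8525 -0.0313] 0.938
scene lid_a 0.66 [ 0.5748 -0.0983] 0.922
scene jar_lid 0.72 [ 0.4746 -0.0994] 0.908
shift [0.506 2.142 0.655] total(max .27/row) | wz -0.088 (deg -0.4; other way 179.6) q7 -2.31 tilt(wx,wy) [-0.016  0.007  0.   ]
```

```bash
python3 -m crank '[[[0.0506,0.2142,0],[0,0,0]],[[0.0506,0.2142,0],[0,0,0]],[[0.0506,0.2142,0],[0,0,0]],[[0.0506,0.2142,0.09],[0,0,0]],[[0.0506,0.2142,0.09],[0,0,0]],[[0.0506,0.2142,0.09],[0,0,0]],[[0.0506,0.2142,0.09],[0,0,0]],[[0.0506,0.2142,0.09],[0,0,0]],[[0.0506,0.2142,0.09],[0,0,0]],[[0.0506,0.2142,0.09],[0,0,0]],[[0,0,0],[0,0,0]],[[0,0,0],[0,0,0]]]' -0.2 30
python3 -m crank '[[[0,0,0],[0,0,0]],[[0,0,0],[0,0,0]]]'
python3 - <<'E'
from h import *
c=manip.calibration('wrist');im=manip.snapshot('wrist')
for q in('jar_lid','lid_a'):
  for d in manip.masks_of(q,'wrist')[:4]:
    x0=unproj(np.array(d['xy'])*[512,384],.02,c);p=fit(q,[(d['region'],c)],x0,.004);print(q,round(d['conf'],2),*p)
    for r,z in((.01,.05),(.029,.004)):
        cv2.polylines(im,[proj(np.c_[p[0][0]+r*np.cos(A),p[0][1]+r*np.sin(A),0*A+z],c).round().astype(np.int32)],1,(0,0,255) if q=='lid_a' else (0,200,0),1)
cv2.imwrite('pics/w5.png',im)
rows([.4746,-.102,.046],1.3)
print(manip.sense()['tcp_pos'])
E
```

```text
t: 41.28
tcp_pos: [0.4735, -0.1034, 0.2532]
tcp_rot: [-3.109, 0.445, 0.003]
contact_force: [0.4, 1.1, 0.7]
gripper_width: 0.598
finger_force: 0.0
t: 41.45
tcp_pos: [0.4753, -0.0994, 0.2543]
tcp_rot: [-3.11, 0.432, -0.001]
contact_force: [0.3, 0.6, 0.2]
gripper_width: 0.598
finger_force: 0.0
jar_lid 0.67 [ 0.47556141 -0.10093727] [np.float64(0.9784510077322854)]
jar_lid 0.41 [0.38102611 0.09537215] [np.float64(0.5252039845822696)]
lid_a 0.79 [ 0.57305466 -0.10030764] [np.float64(0.9296248568155785)]
lid_a 0.74 [ 0.56903534 -0.02097173] [np.float64(0.9536265913343361)]
lid_a 0.65 [ 0.47272491 -0.02231635] [np.float64(0.9450144348212303)]
shift [0.    0.021 1.388] total(max .27/row) | wz -0.054 (deg -0.3; other way 179.7) q7 -1.67 tilt(wx,wy) [-0.025 -0.003  0.   ]
[ 0.47525181 -0.09935643  0.25425288]
```

View pics/w5.png

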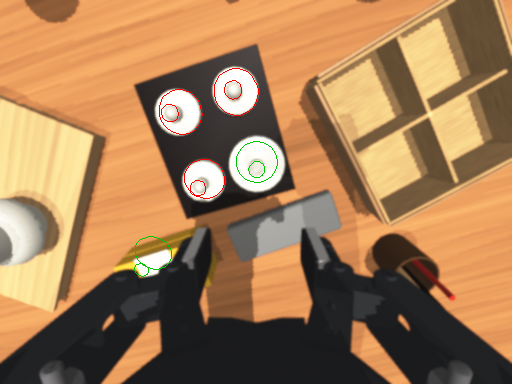

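The picture shows the jar lid at (257,165) with the fitted ring on its knob, small lids at (178,112), (236,90), (203,180). Taking the jar lid.

```bash
python3 -m crank '[[[0.003,0.006,0.1],[0,0,0]],[[0,0.004,0.2],[0,0,0]],[[0,0,0.25],[0,0,0]],[[0,0,0.25],[0,0,0]],[[0,0,0.22],[0,0,0]],[[0,0,0.17],[0,0,0]],[[0,0,0.1],[0,0,0]],[[0,0,0.05],[0,0,0]],[[0,0,0.02],[0,0,0]],[[0,0,0],[0,0,0]],[[0,0,0],[0,0,0]]]'
python3 - <<'E'
from h import *
rows([.4756,-.102,.046],1.3)
E
```

```text
t: 42.52
tcp_pos: [0.4759, -0.102, 0.0508]
tcp_rot: [-3.109, 0.435, -0.003]
contact_force: [0.0, -0.5, 0.6]
gripper_width: 0.604
finger_force: 0.0
shift [-0.002  0.001  0.032] total(max .27/row) | wz -0.081 (deg -0.4; other way 179.6) q7 -1.34 tilt(wx,wy) [-0.026 -0.019  0.   ]
```

```bash
python3 -m crank '[[[0,0,0.02],[-0.025,-0.02,0]],[[0,0,0.012],[0,0,0]],[[0,0,0],[0,0,0]],[[0,0,0],[0,0,0]]]' | egrep 'tcp_pos|contact'
python3 -m crank '[[[0,0,0],[0,0,0]],[[0,0,0],[0,0,0]],[[0,0,0],[0,0,0]],[[0,0,0],[0,0,0]],[[0,0,0],[0,0,0]],[[0,0,0],[0,0,0]],[[0,0,0],[0,0,0]]]' 1 40
python3 -m crank '[[[0,0,-0.05],[0,0,0]],[[0,0,-0.15],[0,0,0]],[[0,0,-0.25],[0,0,0]],[[0,0,-0.25],[0,0,0]],[[0,0,-0.25],[0,0,0]],[[0,0,-0.2],[0,0,0]],[[0,0,-0.1],[0,0,0]],[[0,0,0],[0,0,0]],[[0,0,0],[0,0,0]]]'
python3 - <<'E'
from h import *
s=manip.sense();c=manip.calibration('wrist');im=manip.snapshot('wrist');cv2.imwrite('pics/w6.png',im)
z=s['tcp_pos'][2]-.042
for d in manip.masks_of('jar_lid','wrist')[:3]:
    x0=unproj(np.array(d['xy'])*[512,384],z+.02,c);p=fit('jar_lid',[(d['region'],c)],x0,z);print(d['conf'],*p,s['tcp_pos'])
rows([.489,.2295,.23],1.3)
E
```

```text
tcp_pos: [0.4749, -0.102, 0.0454]
contact_force: [-0.6, -0.3, -0.1]
t: 43.43
tcp_pos: [0.4748, -0.1021, 0.0453]
tcp_rot: [-3.111, 0.436, 0.003]
contact_force: [-0.7, 0.5, 4.9]
gripper_width: 0.231
finger_force: 39.3
t: 44.18
tcp_pos: [0.4752, -0.1019, 0.2329]
tcp_rot: [-3.11, 0.436, 0.001]
contact_force: [-0.3, 0.8, -1.6]
gripper_width: 0.235
finger_force: 39.4
0.94 [ 0.47524019 -0.10258856] [np.float64(0.7672822101614827)] [ 0.47520988 -0.10191852  0.23286235]
0.24 [ 0.44768376 -0.13614289] [np.float64(0.10542572793245121)] [ 0.47520988 -0.10191852  0.23286235]
0.16 [ 0.53114859 -0.07195452] [np.float64(0.13095254334392775)] [ 0.47520988 -0.10191852  0.23286235]
shift [-0.508 -2.151  0.005] total(max .27/row) | wz -0.086 (deg -0.4; other way 179.6) q7 -1.63 tilt(wx,wy) [ 0.017  0.061 -0.   ]
```

View pics/w6.png

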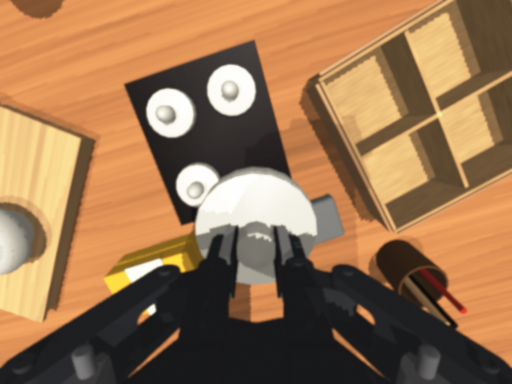

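The wrist picture shows the lid held level by its knob at (257,235). Carrying it over the jar.

```bash
python3 -m crank '[[[-0.02,-0.082,0],[0,0,0]],[[-0.038,-0.16,0],[0,0,0]],[[-0.0465,-0.1955,0],[0,0,0]],[[-0.0465,-0.1955,0],[0,0,0]],[[-0.0465,-0.1955,0],[0,0,0]],[[-0.0465,-0.1955,0],[0,0,0]],[[-0.0465,-0.1955,0],[0,0,0]],[[-0.0465,-0.1955,0],[0,0,0]],[[-0.0465,-0.1955,0],[0,0,0]],[[-0.0465,-0.1955,0],[0,0,0]],[[-0.0465,-0.1955,0],[0,0,0]],[[-0.027,-0.117,0],[0,0,0]]]'
python3 -m crank '[[[-0.01,-0.038,0],[0,0,0]],[[0,0,0],[0,0,0]],[[0,0,0],[0,0,0]],[[0,0,0],[0,0,0]],[[0,0,0],[0,0,0]],[[0,0,0],[0,0,0]]]'
python3 - <<'E'
from h import *
rows([.4885,.2298,.180],1.3)
s=manip.sense();print(s['tcp_pos'])
c=manip.calibration('wrist');im=manip.snapshot('wrist')
for n,ax in(('jar_lid',.0413),):
    for d in manip.masks_of('jar_lid','wrist')[:1]:
        z=s['tcp_pos'][2]-ax;print(fit('jar_lid',[(d['region'],c)],s['tcp_pos'][:2],z))
for k in('scene','top'):
    cv2.imwrite(f'pics/{k}2.png',manip.snapshot(k));c=manip.calibration(k)
    print(k,[fit('jar',[(d['region'],c)],[.4885,.23],.035) for d in manip.masks_of('jar',k)[:2]],[fit('jar_lid',[(d['region'],c)],s['tcp_pos'][:2],s['tcp_pos'][2]-.0413) for d in manip.masks_of('jar_lid',k)[:2]])
E
```

```text
t: 45.28
tcp_pos: [0.4878, 0.2277, 0.2298]
tcp_rot: [3.109, -0.429, -0.009]
contact_force: [0.5, 1.3, -1.2]
gripper_width: 0.237
finger_force: 39.4
t: 45.78
tcp_pos: [0.4903, 0.2282, 0.2326]
tcp_rot: [3.11, -0.441, -0.004]
contact_force: [-0.1, 0.0, -1.5]
gripper_width: 0.235
finger_force: 39.4
shift [-0.013 -0.007  0.351] total(max .27/row) | wz -0.124 (deg -0.6; other way 179.4) q7 -2.24 tilt(wx,wy) [ 0.007  0.026 -0.   ]
[0.49025662 0.22816944 0.23261267]
(array([0.49018406, 0.22736343]), [np.float64(0.7655950229004247)])
scene [(array([0.48722026, 0.23288482]), [np.float64(0.9474624900051738)])] [(array([0.48808339, 0.22917805]), [np.float64(0.8499014584154513)])]
top [(array([0.4885, 0.23  ]), [np.float64(0.0)]), (array([0.48744976, 0.22887824]), [np.float64(0.5252240531945649)])] [(array([0.491157  , 0.22862633]), [np.float64(0.3664229033763809)])]
```

```bash
python3 -m crank '[[[-0.006,-0.003,0.06],[0,0,0]],[[-0.004,-0.003,0.1],[0,0,0]],[[0,0,0.1],[0,0,0]],[[0,0,0.06],[0,0,0]],[[0,0,0.03],[0,0,0]],[[0,0,0],[0,0,0]],[[0,0,0],[0,0,0]],[[0,0,0],[0,0,0]]]'
python3 - <<'E'
from h import *
rows([.489,.2303,.172],1.3)
E
```

```text
t: 46.85
tcp_pos: [0.4893, 0.2317, 0.1807]
tcp_rot: [-3.111, 0.436, 0.002]
contact_force: [-0.2, 0.3, -0.7]
gripper_width: 0.235
finger_force: 39.4
shift [0.001 0.009 0.058] total(max .27/row) | wz -0.089 (deg -0.4; other way 179.6) q7 -2.20 tilt(wx,wy) [-0.005  0.014 -0.   ]
```

```bash
python3 -m crank '[[[0,0.008,0.04],[0,0,0]],[[0,0,0.01],[0,0,0]],[[0,0,0],[0,0,0]]]' | egrep 'tcp_pos|contact'
for i in 1 2 3 4 5; do python3 -m crank '[[[0,0,0.012],[0,0,0]],[[0,0,0],[0,0,0]]]' | egrep 'tcp_pos|contact'; done
```

```text
tcp_pos: [0.4879, 0.23, 0.1721]
contact_force: [-0.4, -0.0, -0.3]
tcp_pos: [0.4881, 0.2302, 0.1705]
contact_force: [0.5, -0.4, -0.8]
tcp_pos: [0.4881, 0.2302, 0.1686]
contact_force: [1.0, -0.2, -1.0]
tcp_pos: [0.4881, 0.2302, 0.1668]
contact_force: [0.3, -0.8, -0.6]
tcp_pos: [0.488, 0.2302, 0.1649]
contact_force: [-0.8, 0.2, -0.3]
tcp_pos: [0.488, 0.2301, 0.1631]
contact_force: [-0.9, 0.6, -1.2]
```

Going over the collar freely; on to the seat (expected TCP z 0.159).

```bash
for i in 1 2 ; do python3 -m crank '[[[0,0,0.01],[0,0,0]],[[0,0,0],[0,0,0]]]' | egrep 'tcp_pos|contact'; done;  for i in 1 2 ; do python3 -m crank '[[[0,0,0.006],[0,0,0]],[[0,0,0],[0,0,0]]]' | egrep 'tcp_pos|contact'; done
```

```text
tcp_pos: [0.4881, 0.2302, 0.1617]
contact_force: [0.3, 0.2, -0.3]
tcp_pos: [0.4881, 0.2302, 0.1602]
contact_force: [-0.4, 0.1, -0.8]
tcp_pos: [0.4882, 0.2302, 0.1595]
contact_force: [0.4, 0.0, -0.7]
tcp_pos: [0.4884, 0.2303, 0.1594]
contact_force: [-1.3, -0.6, 3.6]
```

```bash
python3 -m crank '[[[0,0,0],[0,0,0]],[[0,0,0],[0,0,0]],[[0,0,0],[0,0,0]],[[0,0,0],[0,0,0]]]' 0.3 20 | egrep 'tcp_pos|contact|wid'
python3 -m crank '[[[0,0,0],[0,0,0]],[[0,0,-0.03],[0,0,0]],[[0,0,-0.1],[0,0,0]],[[0,0,-0.2],[0,0,0]],[[0,0,-0.2],[0,0,0]],[[0,0,-0.1],[0,0,0]],[[0,0,0],[0,0,0]],[[0,0,0],[0,0,0]]]' -0.2 | egrep 'tcp_pos|contact|wid'
python3 - <<'E'
from h import *
for k in('top','scene'):
    manip.snapshot(k);c=manip.calibration(k)
    for q,z in(('jar_lid',.118),('lid_a',.004),('jar',.035)):
      for d in manip.masks_of(q,k)[:6]:
        x0=unproj(np.array(d['xy'])*[512,384],z+.02,c);p=fit(q,[(d['region'],c)],x0,z)
        if p[1][0]>.7: print(k,q,round(d['conf'],2),p[0].round(4),round(p[1][0],3))
rows([.4725,-.024,.25],1.3)
E
```

```text
tcp_pos: [0.4882, 0.2302, 0.1585]
contact_force: [0.1, -0.2, -0.1]
gripper_width: 0.35
tcp_pos: [0.4891, 0.2306, 0.2543]
contact_force: [-0.2, -0.6, -0.3]
gripper_width: 0.599
top lid_a 0.82 [ 0.5696 -0.0211] 0.948
top lid_a 0.71 [ 0.4732 -0.0229] 0.955
top lid_a 0.65 [ 0.8478 -0.0312] 0.95
top lid_a 0.56 [ 0.5741 -0.101 ] 0.92
scene jar_lid 0.73 [0.4864 0.2306] 0.913
scene lid_a 0.96 [ 0.4725 -0.0201] 0.914
scene lid_a 0.94 [ 0.8528 -0.0313] 0.962
scene lid_a 0.92 [ 0.5738 -0.0973] 0.898
scene lid_a 0.76 [ 0.5687 -0.0188] 0.897
shift [0.366 1.656 0.017] total(max .27/row) | wz -0.088 (deg -0.4; other way 179.6) q7 -2.26 tilt(wx,wy) [ 0.026  0.037 -0.   ]
```

```bash
python3 -m crank '[[[0.0523,0.2366,0],[0.02,0.03,0]],[[0.0523,0.2366,0],[0,0,0]],[[0.0523,0.2366,0],[0,0,0]],[[0.0523,0.2366,0],[0,0,0]],[[0.0523,0.2366,0],[0,0,0]],[[0.0523,0.2366,0],[0,0,0]],[[0.0523,0.2366,0],[0,0,0]],[[0,0,0],[0,0,0]],[[0,0,0],[0,0,0]],[[0,0,0],[0,0,0]],[[0,0,0],[0,0,0]]]' | egrep 'tcp_pos'
python3 - <<'E'
from h import *
c=manip.calibration('wrist');im=manip.snapshot('wrist')
for d in manip.masks_of('lid_a','wrist')[:4]:
    x0=unproj(np.array(d['xy'])*[512,384],.02,c);p=fit('lid_a',[(d['region'],c)],x0,.004);print(round(d['conf'],2),*p)
rows([.4727,-.024,.046],1.3)
print(manip.sense()['tcp_pos'])
E
```

```text
tcp_pos: [0.473, -0.0223, 0.2528]
0.9 [ 0.57254518 -0.10016077] [np.float64(0.9742295255065003)]
0.88 [ 0.47241405 -0.02291693] [np.float64(0.9654683674784177)]
0.82 [ 0.56891308 -0.0207285 ] [np.float64(0.941531107305936)]
shift [1.000e-03 1.400e-02 1.379e+00] total(max .27/row) | wz -0.051 (deg -0.3; other way 179.7) q7 -1.85 tilt(wx,wy) [-0.009 -0.001 -0.   ]
[ 0.47306244 -0.02206508  0.25279598]
```

```bash
python3 -m crank '[[[0,0.004,0.1],[0,0,0]],[[0,0.002,0.2],[0,0,0]],[[0,0,0.25],[0,0,0]],[[0,0,0.25],[0,0,0]],[[0,0,0.22],[0,0,0]],[[0,0,0.17],[0,0,0]],[[0,0,0.1],[0,0,0]],[[0,0,0.05],[0,0,0]],[[0,0,0.03],[0,0,0]],[[0,0,0.01],[0,0,0]],[[0,0,0],[0,0,0]],[[0,0,0],[0,0,0]]]'
python3 - <<'E'
from h import *
rows([.4725,-.0238,.0456],1.3)
E
```

```text
t: 52.02
tcp_pos: [0.474, -0.0241, 0.047]
tcp_rot: [-3.109, 0.435, -0.004]
contact_force: [-0.1, 0.8, -0.6]
gripper_width: 0.598
finger_force: 0.0
shift [-0.01   0.001  0.009] total(max .27/row) | wz -0.083 (deg -0.4; other way 179.6) q7 -1.51 tilt(wx,wy) [-0.027 -0.029  0.   ]
```

```bash
python3 -m crank '[[[-0.008,0,0.008],[-0.025,-0.025,0]],[[0,0,0],[0,0,0]],[[0,0,0],[0,0,0]],[[0,0,0],[0,0,0]]]' | egrep 'tcp_pos|contact'
python3 -m crank '[[[0,0,0],[0,0,0]],[[0,0,0],[0,0,0]],[[0,0,0],[0,0,0]],[[0,0,0],[0,0,0]],[[0,0,0],[0,0,0]],[[0,0,0],[0,0,0]],[[0,0,0],[0,0,0]]]' 1 40
python3 -m crank '[[[0,0,-0.05],[0,0,0]],[[0,0,-0.15],[0,0,0]],[[0,0,-0.25],[0,0,0]],[[0,0,-0.25],[0,0,0]],[[0,0,-0.25],[0,0,0]],[[0,0,-0.25],[0,0,0]],[[0,0,-0.25],[0,0,0]],[[0,0,-0.25],[0,0,0]],[[0,0,-0.15],[0,0,0]],[[0,0,-0.05],[0,0,0]],[[0,0,0],[0,0,0]],[[0,0,0],[0,0,0]]]'
python3 - <<'E'
from h import *
s=manip.sense();c=manip.calibration('wrist');im=manip.snapshot('wrist')
z=s['tcp_pos'][2]-.042
for d in manip.masks_of('lid_a','wrist')[:3]:
    x0=s['tcp_pos'][:2];p=fit('lid_a',[(d['region'],c)],x0,z);print(d['conf'],*p,s['tcp_pos'])
rows([.491,.384,.33],1.3)
E
```

```text
tcp_pos: [0.4719, -0.0239, 0.0451]
contact_force: [0.7, -0.5, 0.1]
t: 52.93
tcp_pos: [0.4718, -0.024, 0.045]
tcp_rot: [3.111, -0.436, -0.003]
contact_force: [-0.8, 0.7, 5.6]
gripper_width: 0.209
finger_force: 39.2
t: 53.93
tcp_pos: [0.4715, -0.0239, 0.3287]
tcp_rot: [3.11, -0.436, -0.005]
contact_force: [-0.6, -0.2, 0.0]
gripper_width: 0.213
finger_force: 39.2
0.96 [ 0.47149869 -0.02394182] [np.float64(0.0)] [ 0.47149869 -0.02394182  0.32867651]
0.81 [ 0.47149869 -0.02394182] [np.float64(0.0)] [ 0.47149869 -0.02394182  0.32867651]
0.81 [ 0.4720866  -0.02486141] [np.float64(0.7434647599214942)] [ 0.47149869 -0.02394182  0.32867651]
shift [-0.618 -2.652 -0.023] total(max .27/row) | wz -0.089 (deg -0.4; other way 179.6) q7 -1.93 tilt(wx,wy) [ 0.04   0.065 -0.   ]
```

```bash
python3 -m crank '[[[-0.019,-0.082,-0.01],[0.02,0.03,0]],[[-0.038,-0.163,-0.01],[0.02,0.03,0]],[[-0.0475,-0.204,0],[0,0,0]],[[-0.0475,-0.204,0],[0,0,0]],[[-0.0475,-0.204,0],[0,0,0]],[[-0.0475,-0.204,0],[0,0,0]],[[-0.0475,-0.204,0],[0,0,0]],[[-0.0475,-0.204,0],[0,0,0]],[[-0.0475,-0.204,0],[0,0,0]],[[-0.0475,-0.204,0],[0,0,0]],[[-0.0475,-0.204,0],[0,0,0]],[[-0.0475,-0.204,0],[0,0,0]]]' | egrep 'tcp_pos|contact'
python3 -m crank '[[[-0.0475,-0.204,0],[0,0,0]],[[-0.029,-0.122,0],[0,0,0]],[[-0.01,-0.04,0],[0,0,0]],[[0,0,0],[0,0,0]],[[0,0,0],[0,0,0]],[[0,0,0],[0,0,0]],[[0,0,0],[0,0,0]],[[0,0,0],[0,0,0]]]'
python3 - <<'E'
from h import *
rows([.4905,.384,.295],1.3)
s=manip.sense();print(s['tcp_pos'])
for k in('scene','top'):
    cv2.imwrite(f'pics/{k}3.png',manip.snapshot(k));c=manip.calibration(k)
    for q,z,x0 in (('flask_a',.07,(.491,.384)),('lid_a',s['tcp_pos'][2]-.041,s['tcp_pos'][:2])):
        for d in manip.masks_of(q,k)[:7]:
            p=fit(q,[(d['region'],c)],x0,z)
            if p[1][0]>.4: print(k,q,*p)
E
```

```text
tcp_pos: [0.4887, 0.3283, 0.3301]
contact_force: [0.4, -0.6, -0.7]
t: 55.7
tcp_pos: [0.4931, 0.3819, 0.3337]
tcp_rot: [-3.108, 0.441, -0.006]
contact_force: [0.4, -0.2, -0.6]
gripper_width: 0.215
finger_force: 39.3
shift [-0.022 -0.008  0.258] total(max .27/row) | wz -0.124 (deg -0.6; other way 179.4) q7 -2.45 tilt(wx,wy) [-0.029 -0.04  -0.   ]
[0.49311956 0.38188288 0.33367958]
scene flask_a [0.6415384  0.26649678] [np.float64(0.9152367219418409)]
scene lid_a [0.48819396 0.38566562] [np.float64(0.7996342206868523)]
top flask_a [0.56939399 0.32792216] [np.float64(0.9574350808427241)]
top flask_a [0.4910641  0.38482732] [np.float64(0.8044660750071572)]
top lid_a [0.49310249 0.38144327] [np.float64(0.507811732337624)]
```

```bash
python3 -m crank '[[[-0.01,0,0.06],[-0.02,-0.03,0]],[[-0.006,0,0.08],[0,0,0]],[[0,0,0.07],[0,0,0]],[[0,0,0.02],[0,0,0]],[[0,0,0],[0,0,0]],[[0,0,0],[0,0,0]],[[0,0,0],[0,0,0]]]'
python3 - <<'E'
from h import *
rows([.4905,.384,.292],1.3)
E
```

```text
t: 56.58
tcp_pos: [0.4904, 0.3847, 0.2991]
tcp_rot: [-3.11, 0.436, -0.002]
contact_force: [0.7, -0.6, -0.3]
gripper_width: 0.213
finger_force: 39.2
shift [0.002 0.004 0.047] total(max .27/row) | wz -0.090 (deg -0.4; other way 179.6) q7 -2.45 tilt(wx,wy) [-0.011 -0.013 -0.   ]
```

```bash
python3 -m crank '[[[0.001,0.003,0.03],[0,0,0]],[[0,0,0.01],[0,0,0]],[[0,0,0],[0,0,0]]]' | egrep 'tcp_pos|contact'
for i in 1 2 3 ; do python3 -m crank '[[[0,0,0.01],[0,0,0]],[[0,0,0],[0,0,0]]]' | egrep 'tcp_pos|contact'; done
```

```text
tcp_pos: [0.49, 0.384, 0.2925]
contact_force: [0.1, 0.3, -0.1]
tcp_pos: [0.4901, 0.3841, 0.2911]
contact_force: [-0.1, -0.4, 0.2]
tcp_pos: [0.4901, 0.3841, 0.2896]
contact_force: [0.1, 0.8, -1.3]
tcp_pos: [0.49, 0.3841, 0.2881]
contact_force: [-0.0, 0.1, 0.0]
```

```bash
for i in 1 2 3 4 5 6; do python3 -m crank '[[[0,0,0.01],[0,0,0]],[[0,0,0],[0,0,0]]]' | egrep 'tcp_pos|contact'; done
```

```text
tcp_pos: [0.49, 0.3841, 0.2865]
contact_force: [0.1, -0.7, 0.1]
tcp_pos: [0.49, 0.3841, 0.285]
contact_force: [0.3, -0.3, -0.4]
tcp_pos: [0.49, 0.3841, 0.2835]
contact_force: [0.5, 0.3, -0.8]
tcp_pos: [0.49, 0.3841, 0.282]
contact_force: [0.1, 1.0, -0.9]
tcp_pos: [0.49, 0.3841, 0.2805]
contact_force: [-0.4, -0.4, 0.2]
tcp_pos: [0.4901, 0.3841, 0.2792]
contact_force: [0.4, -0.9, -0.3]
```

```bash
python3 -m crank '[[[0,0,0.005],[0,0,0]],[[0,0,0],[0,0,0]],[[0,0,0],[0,0,0]]]' | egrep 'tcp_pos|contact'
python3 -m crank '[[[0,0,0],[0,0,0]],[[0,0,0],[0,0,0]],[[0,0,0],[0,0,0]],[[0,0,0],[0,0,0]]]' 0.4 20 | egrep 'tcp_pos|contact|wid'
python3 -m crank '[[[0,0,0],[0,0,0]],[[0,0,-0.03],[0,0,0]],[[0,0,-0.1],[0,0,0]],[[0,0,-0.15],[0,0,0]],[[0,0,-0.1],[0,0,0]],[[0,0,0],[0,0,0]],[[0,0,0],[0,0,0]]]' -0.2 | egrep 'tcp_pos|contact|wid'
python3 - <<'E'
from h import *
for k in('top','scene'):
    cv2.imwrite(f'pics/{k}4.png',manip.snapshot(k));c=manip.calibration(k)
    for d in manip.masks_of('lid_a',k)[:6]:
      for z in (.004,.238):
        x0=unproj(np.array(d['xy'])*[512,384],z+.02,c);p=fit('lid_a',[(d['region'],c)],x0,z)
        if p[1][0]>.7: print(k,z,round(d['conf'],2),p[0].round(4),round(p[1][0],3))
rows([.569,-.022,.30],1.3)
E
```

```text
tcp_pos: [0.4904, 0.3842, 0.2791]
contact_force: [-0.4, -0.6, 1.8]
tcp_pos: [0.4901, 0.3841, 0.2784]
contact_force: [0.3, 0.1, -0.1]
gripper_width: 0.301
tcp_pos: [0.4907, 0.3844, 0.3368]
contact_force: [0.4, -0.0, -0.1]
gripper_width: 0.6
top 0.004 0.77 [ 0.5694 -0.0217] 0.913
top 0.004 0.76 [ 0.574  -0.1005] 0.941
top 0.004 0.57 [ 0.8492 -0.0321] 0.894
scene 0.238 0.94 [0.4857 0.3869] 0.888
scene 0.004 0.77 [ 0.8529 -0.0303] 0.933
scene 0.004 0.65 [ 0.5687 -0.0193] 0.878
shift [1.254 2.454 0.23 ] total(max .27/row) | wz -0.087 (deg -0.4; other way 179.6) q7 -2.46 tilt(wx,wy) [ 0.021  0.008 -0.   ]
```

```bash
python3 -m crank '[[[0.114,0.2231,0],[0.02,0,0]],[[0.114,0.2231,0],[0,0,0]],[[0.114,0.2231,0],[0,0,0]],[[0.114,0.2231,0],[0,0,0]],[[0.114,0.2231,0],[0,0,0]],[[0.114,0.2231,0],[0,0,0]],[[0.114,0.2231,0.07],[0,0,0]],[[0.114,0.2231,0.07],[0,0,0]],[[0.114,0.2231,0.07],[0,0,0]],[[0.114,0.2231,0.07],[0,0,0]],[[0.114,0.2231,0.07],[0,0,0]],[[0,0,0.1],[0,0,0]]]' | egrep 'tcp_pos'
python3 -m crank '[[[0,0,0.1],[0,0,0]],[[0,0,0],[0,0,0]],[[0,0,0],[0,0,0]],[[0,0,0],[0,0,0]]]' | egrep 'tcp_pos'
python3 - <<'E'
from h import *
c=manip.calibration('wrist');im=manip.snapshot('wrist')
for d in manip.masks_of('lid_a','wrist')[:4]:
    x0=unproj(np.array(d['xy'])*[512,384],.02,c);p=fit('lid_a',[(d['region'],c)],x0,.004);print(round(d['conf'],2),*p)
rows([.569,-.0225,.0456],1.3)
print(manip.sense()['tcp_pos'])
E
```

```text
tcp_pos: [0.57, -0.0331, 0.2677]
tcp_pos: [0.57, -0.0206, 0.2525]
0.74 [ 0.56969123 -0.02071658] [np.float64(0.9644830640739023)]
0.69 [ 0.57381308 -0.10028769] [np.float64(0.9723980450284432)]
shift [-0.009  0.019  1.385] total(max .27/row) | wz -0.070 (deg -0.4; other way 179.6) q7 -1.70 tilt(wx,wy) [-0.036 -0.025 -0.   ]
[ 0.57054041 -0.0205786   0.25331303]
```

```bash
python3 -m crank '[[[-0.009,0.004,0.1],[-0.03,-0.025,0]],[[-0.005,0.002,0.2],[0,0,0]],[[0,0,0.25],[0,0,0]],[[0,0,0.25],[0,0,0]],[[0,0,0.22],[0,0,0]],[[0,0,0.17],[0,0,0]],[[0,0,0.1],[0,0,0]],[[0,0,0.05],[0,0,0]],[[0,0,0.03],[0,0,0]],[[0,0,0.01],[0,0,0]],[[0,0,0],[0,0,0]],[[0,0,0],[0,0,0]]]'
python3 - <<'E'
from h import *
rows([.5693,-.0222,.0454],1.3)
E
```

```text
t: 62.13
tcp_pos: [0.5688, -0.0215, 0.0469]
tcp_rot: [-3.11, 0.436, -0.002]
contact_force: [0.8, -0.9, -0.2]
gripper_width: 0.598
finger_force: 0.0
shift [0.005 0.004 0.01 ] total(max .27/row) | wz -0.086 (deg -0.4; other way 179.6) q7 -1.51 tilt(wx,wy) [-0.011 -0.015 -0.   ]
```

```bash
python3 -m crank '[[[0.005,0.003,0.01],[-0.01,-0.01,0]],[[0,0,0],[0,0,0]],[[0,0,0],[0,0,0]],[[0,0,0],[0,0,0]]]' | egrep 'tcp_pos|contact'
python3 -m crank '[[[0,0,0],[0,0,0]],[[0,0,0],[0,0,0]],[[0,0,0],[0,0,0]],[[0,0,0],[0,0,0]],[[0,0,0],[0,0,0]],[[0,0,0],[0,0,0]],[[0,0,0],[0,0,0]]]' 1 40
python3 -m crank '[[[0,0,-0.05],[0,0,0]],[[0,0,-0.15],[0,0,0]],[[0,0,-0.25],[0,0,0]],[[0,0,-0.25],[0,0,0]],[[0,0,-0.25],[0,0,0]],[[0,0,-0.25],[0,0,0]],[[0,0,-0.25],[0,0,0]],[[0,0,-0.25],[0,0,0]],[[0,0,-0.15],[0,0,0]],[[0,0,-0.05],[0,0,0]],[[0,0,0],[0,0,0]],[[0,0,0],[0,0,0]]]'
python3 - <<'E'
from h import *
s=manip.sense();c=manip.calibration('wrist');im=manip.snapshot('wrist')
z=s['tcp_pos'][2]-.042
for d in manip.masks_of('lid_a','wrist')[:3]:
    x0=s['tcp_pos'][:2];p=fit('lid_a',[(d['region'],c)],x0,z)
    if p[1][0]>.3: print(d['conf'],*p,s['tcp_pos'])
rows([.5685,.3268,.33],1.3)
E
```

```text
tcp_pos: [0.5682, -0.0222, 0.0442]
contact_force: [0.2, 0.1, 0.1]
t: 63.05
tcp_pos: [0.5682, -0.0222, 0.0441]
tcp_rot: [3.111, -0.436, -0.003]
contact_force: [-0.5, 0.6, 2.2]
gripper_width: 0.215
finger_force: 39.2
t: 64.05
tcp_pos: [0.5679, -0.022, 0.3279]
tcp_rot: [3.11, -0.436, -0.006]
contact_force: [0.3, 0.1, -0.9]
gripper_width: 0.211
finger_force: 39.2
0.95 [ 0.5683014 -0.0228623] [np.float64(0.7339235701650944)] [ 0.56787994 -0.02199186  0.32787364]
shift [-0.63  -2.237 -0.027] total(max .27/row) | wz -0.087 (deg -0.4; other way 179.6) q7 -1.74 tilt(wx,wy) [ 0.034  0.076 -0.   ]
```

```bash
python3 -m crank '[[[-0.023,-0.081,-0.01],[0.02,0.04,0]],[[-0.046,-0.163,-0.01],[0.01,0.03,0]],[[-0.0575,-0.2034,0],[0,0,0]],[[-0.0575,-0.2034,0],[0,0,0]],[[-0.0575,-0.2034,0],[0,0,0]],[[-0.0575,-0.2034,0],[0,0,0]],[[-0.0575,-0.2034,0],[0,0,0]],[[-0.0575,-0.2034,0],[0,0,0]],[[-0.0575,-0.2034,0],[0,0,0]],[[-0.0575,-0.2034,0],[0,0,0]],[[-0.0575,-0.2034,0],[0,0,0]],[[-0.036,-0.122,0],[0,0,0]]]' | egrep 'tcp_pos|contact'
python3 -m crank '[[[-0.012,-0.04,0],[0,0,0]],[[0,0,0],[0,0,0]],[[0,0,0],[0,0,0]],[[0,0,0],[0,0,0]],[[0,0,0],[0,0,0]],[[0,0,0],[0,0,0]]]'
python3 - <<'E'
from h import *
rows([.568,.327,.295],1.3)
s=manip.sense();print(s['tcp_pos'])
for k in('top','wrist'):
    manip.snapshot(k);c=manip.calibration(k)
    for q,z,x0 in (('flask_a',.07,(.569,.327)),('lid_a',s['tcp_pos'][2]-.040,s['tcp_pos'][:2])):
        for d in manip.masks_of(q,k)[:7]:
            p=fit(q,[(d['region'],c)],x0,z)
            if p[1][0]>.4: print(k,q,*p)
E
```

```text
tcp_pos: [0.5671, 0.3251, 0.3286]
contact_force: [-0.5, 0.6, -0.4]
t: 65.65
tcp_pos: [0.5702, 0.3241, 0.3326]
tcp_rot: [-3.109, 0.442, -0.007]
contact_force: [0.5, -0.4, -0.7]
gripper_width: 0.215
finger_force: 39.2
shift [-0.021 -0.014  0.25 ] total(max .27/row) | wz -0.131 (deg -0.7; other way 179.3) q7 -2.26 tilt(wx,wy) [-0.019 -0.049 -0.   ]
[0.57021076 0.32409789 0.33255994]
top flask_a [0.5686211  0.32671576] [np.float64(0.7817079957949415)]
top flask_a [0.64480069 0.2647973 ] [np.float64(0.9287736159568165)]
top lid_a [0.57154048 0.32269493] [np.float64(0.5202077922077922)]
wrist flask_a [0.56982736 0.32835878] [np.float64(0.5400477229516774)]
wrist flask_a [0.64283792 0.26515133] [np.float64(0.978200658216299)]
wrist lid_a [0.57110643 0.3249302 ] [np.float64(0.7501074768029233)]
```

```bash
python3 -m crank '[[[-0.011,-0.002,0.06],[-0.015,-0.03,0]],[[-0.008,-0.001,0.08],[0,0,0]],[[0,0,0.07],[0,0,0]],[[0,0,0.02],[0,0,0]],[[0,0,0],[0,0,0]],[[0,0,0],[0,0,0]],[[0,0,0],[0,0,0]]]'
python3 - <<'E'
from h import *
rows([.568,.327,.292],1.3)
E
```

```text
t: 66.53
tcp_pos: [0.5672, 0.3279, 0.2978]
tcp_rot: [-3.111, 0.436, -0.003]
contact_force: [0.4, -0.0, -0.2]
gripper_width: 0.214
finger_force: 39.2
shift [0.007 0.004 0.039] total(max .27/row) | wz -0.090 (deg -0.4; other way 179.6) q7 -2.26 tilt(wx,wy) [-0.006 -0.02   0.   ]
```

```bash
python3 -m crank '[[[0.009,0.003,0.03],[0,-0.01,0]],[[0,0,0.006],[0,0,0]],[[0,0,0],[0,0,0]]]' | egrep 'tcp_pos|contact'
for i in 1 2 3 4; do python3 -m crank '[[[0,0,0.01],[0,0,0]],[[0,0,0],[0,0,0]]]' | egrep 'tcp_pos|contact'; done
```

```text
tcp_pos: [0.5681, 0.3268, 0.2919]
contact_force: [-0.3, 0.3, -0.8]
tcp_pos: [0.568, 0.327, 0.2904]
contact_force: [0.2, 0.3, -0.4]
tcp_pos: [0.5679, 0.3271, 0.2889]
contact_force: [-1.0, 0.5, -0.7]
tcp_pos: [0.5679, 0.327, 0.2874]
contact_force: [-0.1, -0.0, -0.8]
tcp_pos: [0.5679, 0.327, 0.2858]
contact_force: [0.7, -0.1, -0.3]
```

```bash
for i in 1 2 3 4 ; do python3 -m crank '[[[0,0,0.01],[0,0,0]],[[0,0,0],[0,0,0]]]' | egrep 'tcp_pos|contact'; done;  for i in 1 2 ; do python3 -m crank '[[[0,0,0.007],[0,0,0]],[[0,0,0],[0,0,0]]]' | egrep 'tcp_pos|contact'; done
```

```text
tcp_pos: [0.5679, 0.327, 0.2843]
contact_force: [-0.3, -0.7, -0.5]
tcp_pos: [0.5679, 0.327, 0.2828]
contact_force: [0.1, -0.1, 0.1]
tcp_pos: [0.5679, 0.327, 0.2813]
contact_force: [-0.1, -0.5, -1.1]
tcp_pos: [0.5679, 0.327, 0.2798]
contact_force: [-0.5, 0.1, -0.7]
tcp_pos: [0.5679, 0.327, 0.2788]
contact_force: [-0.1, -0.1, -1.3]
tcp_pos: [0.5682, 0.3271, 0.2782]
contact_force: [1.0, 0.5, 0.1]
```

```bash
python3 -m crank '[[[0,0,0.005],[0,0,0]],[[0,0,0],[0,0,0]]]' | egrep 'tcp_pos|contact'
python3 -m crank '[[[0,0,0],[0,0,0]],[[0,0,0],[0,0,0]],[[0,0,0],[0,0,0]],[[0,0,0],[0,0,0]]]' 0.4 20 | egrep 'tcp_pos|contact|wid'
python3 -m crank '[[[0,0,0],[0,0,0]],[[0,0,-0.03],[0,0,0]],[[0,0,-0.1],[0,0,0]],[[0,0,-0.15],[0,0,0]],[[0,0,-0.1],[0,0,0]],[[0,0,0],[0,0,0]],[[0,0,0],[0,0,0]]]' -0.2 | egrep 'tcp_pos|contact|wid'
python3 - <<'E'
from h import *
for k in('top','scene'):
    cv2.imwrite(f'pics/{k}5.png',manip.snapshot(k));c=manip.calibration(k)
    for d in manip.masks_of('lid_a',k)[:6]:
      for z in (.004,.238):
        x0=unproj(np.array(d['xy'])*[512,384],z+.02,c);p=fit('lid_a',[(d['region'],c)],x0,z)
        if p[1][0]>.7: print(k,z,round(d['conf'],2),p[0].round(4),round(p[1][0],3))
rows([.5735,-.102,.30],1.3)
E
```

```text
tcp_pos: [0.5684, 0.3272, 0.2781]
contact_force: [-0.2, -0.1, 1.8]
tcp_pos: [0.5679, 0.327, 0.2771]
contact_force: [-0.5, -0.6, 1.1]
gripper_width: 0.304
tcp_pos: [0.5686, 0.3271, 0.3355]
contact_force: [-0.1, -0.9, -0.5]
gripper_width: 0.6
top 0.238 0.77 [0.4912 0.3829] 0.92
top 0.004 0.69 [ 0.5741 -0.0994] 0.928
top 0.004 0.65 [ 0.848  -0.0319] 0.89
scene 0.004 0.88 [ 0.5733 -0.0983] 0.91
scene 0.004 0.84 [ 0.8521 -0.0312] 0.947
scene 0.238 0.67 [0.4851 0.3874] 0.807
scene 0.238 0.61 [0.5647 0.3299] 0.893
scene 0.238 0.59 [0.7056 0.1131] 0.72
shift [0.827 2.737 0.221] total(max .27/row) | wz -0.087 (deg -0.4; other way 179.6) q7 -2.26 tilt(wx,wy) [0.023 0.019 0.   ]
```

View pics/scene5.png

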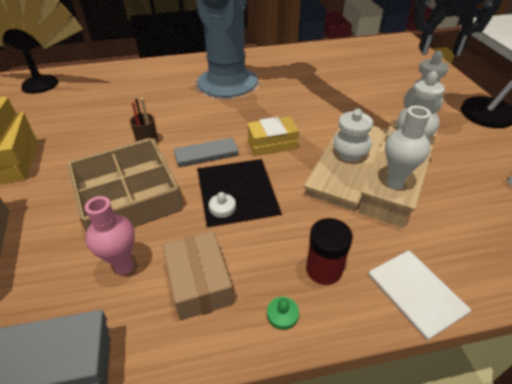

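The picture shows the jar lidded at (353,135), two flasks lidded at (433,65) and (428,90), the third without a lid at (408,150), and the last lid still on the board at (221,205).

```bash
python3 -m crank '[[[0.0689,0.2281,0],[0.02,0.02,0]],[[0.0689,0.2281,0],[0,0,0]],[[0.0689,0.2281,0],[0,0,0]],[[0.0689,0.2281,0],[0,0,0]],[[0.0689,0.2281,0],[0,0,0]],[[0.0689,0.2281,0],[0,0,0]],[[0.0689,0.2281,0.07],[0,0,0]],[[0.0689,0.2281,0.07],[0,0,0]],[[0.0689,0.2281,0.07],[0,0,0]],[[0.0689,0.2281,0.07],[0,0,0]],[[0.0689,0.2281,0.07],[0,0,0]],[[0.0689,0.2281,0.07],[0,0,0]]]' | egrep 'tcp_pos'
python3 -m crank '[[[0,0,0.13],[0,0,0]],[[0,0,0],[0,0,0]],[[0,0,0],[0,0,0]],[[0,0,0],[0,0,0]]]' | egrep 'tcp_pos'
python3 - <<'E'
from h import *
c=manip.calibration('wrist');im=manip.snapshot('wrist')
for d in manip.masks_of('lid_a','wrist')[:4]:
    x0=unproj(np.array(d['xy'])*[512,384],.02,c);p=fit('lid_a',[(d['region'],c)],x0,.004);print(round(d['conf'],2),*p)
rows([.5735,-.102,.0454],1.3)
print(manip.sense()['tcp_pos'])
E
```

```text
tcp_pos: [0.5736, -0.1031, 0.2694]
tcp_pos: [0.5748, -0.1004, 0.2511]
shift [-0.014  0.02   1.377] total(max .27/row) | wz -0.054 (deg -0.3; other way 179.7) q7 -1.53 tilt(wx,wy) [-0.032 -0.038  0.   ]
[ 0.57552893 -0.10005417  0.25202427]
```

```bash
python3 - <<'E'
from h import *
for k in('wrist','top'):
    c=manip.calibration(k);im=manip.snapshot(k);cv2.imwrite(f'pics/{k}6.png',im)
    for q in('lid_a','jar_lid'):
        for d in manip.masks_of(q,k)[:5]:
            x0=unproj(np.array(d['xy'])*[512,384],.02,c);p=fit('lid_a',[(d['region'],c)],x0,.004);print(k,q,round(d['conf'],2),*p)
E
```

```text
wrist jar_lid 0.96 [0.4225373  0.36095825] [np.float64(0.6232689850467935)]
top lid_a 0.97 [0.52118207 0.50242213] [np.float64(0.6605300187617261)]
top lid_a 0.87 [0.62339135 0.4304645 ] [np.float64(0.6053051001821493)]
top lid_a 0.58 [ 0.84919088 -0.03252525] [np.float64(0.9384096182240034)]
top jar_lid 0.73 [0.49329323 0.26339469] [np.float64(0.5617659395973155)]
```

View pics/wrist6.png

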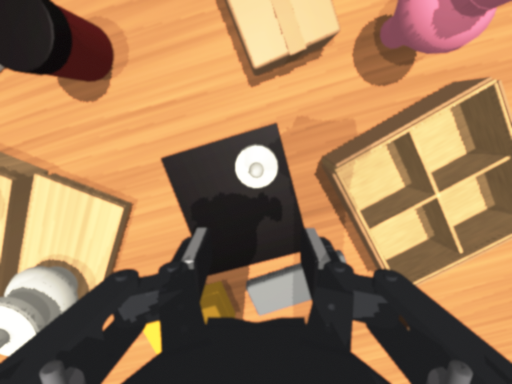

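The lid is there at (256,167), in place; the network just missed it. I segment it by brightness.

```bash
python3 - <<'E'
from h import *
c=manip.calibration('wrist');im=cv2.imread('pics/wrist6.png')
w=im[135:205,220:290].min(2)>110
m=np.zeros((384,512),bool);m[135:205,220:290]=w
n,l,st,ce=cv2.connectedComponentsWithStats(m.astype(np.uint8));i=1+st[1:,4].argmax();m=l==i
print(st[i],ce[i],fit('lid_a',[(m,c)],unproj(ce[i],.02,c),.004))
rows([.5735,-.102,.0454],1.3)
E
```

```text
[ 235  144   43   45 1511] [256.01257445 166.21707478] (array([ 0.57188536, -0.10139432]), [np.float64(0.9635830026455027)])
shift [-0.011  0.011  1.375] total(max .27/row) | wz -0.078 (deg -0.4; other way 179.6) q7 -1.53 tilt(wx,wy) [-0.027 -0.032  0.   ]
```

```bash
python3 -m crank '[[[-0.01,0.004,0.1],[-0.025,-0.03,0]],[[-0.005,0.002,0.2],[0,0,0]],[[0,0,0.25],[0,0,0]],[[0,0,0.25],[0,0,0]],[[0,0,0.22],[0,0,0]],[[0,0,0.17],[0,0,0]],[[0,0,0.1],[0,0,0]],[[0,0,0.05],[0,0,0]],[[0,0,0.02],[0,0,0]],[[0,0,0.005],[0,0,0]],[[0,0,0],[0,0,0]],[[0,0,0],[0,0,0]]]'
python3 - <<'E'
from h import *
rows([.5728,-.102,.0454],1.3)
E
```

```text
t: 72.47
tcp_pos: [0.5737, -0.1022, 0.0483]
tcp_rot: [-3.111, 0.436, -0.004]
contact_force: [0.1, 0.1, 0.1]
gripper_width: 0.6
finger_force: 0.0
shift [-0.006  0.     0.019] total(max .27/row) | wz -0.088 (deg -0.4; other way 179.6) q7 -1.35 tilt(wx,wy) [-0.007 -0.032 -0.   ]
```

```bash
python3 -m crank '[[[-0.002,0,0.018],[-0.01,-0.02,0]],[[0,0,0],[0,0,0]],[[0,0,0],[0,0,0]],[[0,0,0],[0,0,0]]]' | egrep 'tcp_pos|contact'
python3 -m crank '[[[0,0,0],[0,0,0]],[[0,0,0],[0,0,0]],[[0,0,0],[0,0,0]],[[0,0,0],[0,0,0]],[[0,0,0],[0,0,0]],[[0,0,0],[0,0,0]],[[0,0,0],[0,0,0]]]' 1 40
python3 -m crank '[[[0,0,-0.05],[0,0,0]],[[0,0,-0.15],[0,0,0]],[[0,0,-0.25],[0,0,0]],[[0,0,-0.25],[0,0,0]],[[0,0,-0.25],[0,0,0]],[[0,0,-0.25],[0,0,0]],[[0,0,-0.25],[0,0,0]],[[0,0,-0.25],[0,0,0]],[[0,0,-0.15],[0,0,0]],[[0,0,-0.05],[0,0,0]],[[0,0,0],[0,0,0]],[[0,0,0],[0,0,0]]]'
python3 - <<'E'
from h import *
s=manip.sense();c=manip.calibration('wrist');im=manip.snapshot('wrist')
z=s['tcp_pos'][2]-.042
for d in manip.masks_of('lid_a','wrist')[:3]:
    x0=s['tcp_pos'][:2];p=fit('lid_a',[(d['region'],c)],x0,z)
    if p[1][0]>.3: print(d['conf'],*p,s['tcp_pos'])
rows([.6435,.2627,.33],1.3)
E
```

```text
tcp_pos: [0.572, -0.1018, 0.0441]
contact_force: [0.7, 0.5, 0.2]
t: 73.38
tcp_pos: [0.572, -0.1019, 0.0441]
tcp_rot: [3.111, -0.436, -0.003]
contact_force: [0.6, 0.8, 3.0]
gripper_width: 0.214
finger_force: 39.2
t: 74.38
tcp_pos: [0.5718, -0.1015, 0.3278]
tcp_rot: [3.111, -0.436, -0.006]
contact_force: [-0.3, 1.0, -0.8]
gripper_width: 0.209
finger_force: 39.2
0.71 [ 0.57259044 -0.1025016 ] [np.float64(0.74338977127459)] [ 0.57178306 -0.10149852  0.32776625]
shift [-0.202 -2.465 -0.029] total(max .27/row) | wz -0.086 (deg -0.4; other way 179.6) q7 -1.57 tilt(wx,wy) [0.025 0.077 0.   ]
```

```bash
python3 -m crank '[[[-0.007,-0.082,-0.01],[0.015,0.04,0]],[[-0.014,-0.164,-0.01],[0.01,0.03,0]],[[-0.0175,-0.2053,0],[0,0,0]],[[-0.0175,-0.2053,0],[0,0,0]],[[-0.0175,-0.2053,0],[0,0,0]],[[-0.0175,-0.2053,0],[0,0,0]],[[-0.0175,-0.2053,0],[0,0,0]],[[-0.0175,-0.2053,0],[0,0,0]],[[-0.0175,-0.2053,0],[0,0,0]],[[-0.0175,-0.2053,0],[0,0,0]],[[-0.0175,-0.2053,0],[0,0,0]],[[-0.0175,-0.2053,0],[0,0,0]]]' | egrep 'tcp_pos|contact'
python3 -m crank '[[[-0.011,-0.124,0],[0,0,0]],[[-0.004,-0.041,0],[0,0,0]],[[0,0,0],[0,0,0]],[[0,0,0],[0,0,0]],[[0,0,0],[0,0,0]],[[0,0,0],[0,0,0]],[[0,0,0],[0,0,0]]]'
python3 - <<'E'
from h import *
rows([.643,.2627,.295],1.3)
s=manip.sense();print(s['tcp_pos'])
for k in('top','wrist'):
    manip.snapshot(k);c=manip.calibration(k)
    for q,z,x0 in (('flask_a',.07,(.644,.263)),('lid_a',s['tcp_pos'][2]-.040,s['tcp_pos'][:2])):
        for d in manip.masks_of(q,k)[:7]:
            p=fit(q,[(d['region'],c)],x0,z)
            if p[1][0]>.4: print(k,q,*p)
E
```

```text
tcp_pos: [0.638, 0.2407, 0.3298]
contact_force: [0.7, -0.0, 0.0]
t: 76.07
tcp_pos: [0.644, 0.2598, 0.3325]
tcp_rot: [-3.11, 0.441, -0.007]
contact_force: [-0.1, -0.4, -1.6]
gripper_width: 0.212
finger_force: 39.2
shift [-0.013 -0.016  0.25 ] total(max .27/row) | wz -0.128 (deg -0.6; other way 179.4) q7 -2.09 tilt(wx,wy) [-0.012 -0.048  0.   ]
[0.64404986 0.25984931 0.33254953]
top flask_a [0.6433803  0.26450239] [np.float64(0.8010349288486417)]
top lid_a [0.63940585 0.2557967 ] [np.float64(0.40495233921332313)]
wrist flask_a [0.64478304 0.26491227] [np.float64(0.5432101914076946)]
wrist lid_a [0.64538278 0.26067398] [np.float64(0.7179277791736961)]
```

```bash
python3 -m crank '[[[-0.006,-0.004,0.06],[-0.01,-0.03,0]],[[-0.004,-0.003,0.08],[0,0,0]],[[0,0,0.07],[0,0,0]],[[0,0,0.02],[0,0,0]],[[0,0,0],[0,0,0]],[[0,0,0],[0,0,0]],[[0,0,0],[0,0,0]]]'
python3 - <<'E'
from h import *
rows([.6433,.2631,.292],1.3)
E
```

```text
t: 76.95
tcp_pos: [0.6429, 0.2637, 0.2979]
tcp_rot: [-3.111, 0.436, -0.003]
contact_force: [-0.1, 0.6, -0.4]
gripper_width: 0.212
finger_force: 39.2
shift [0.004 0.003 0.039] total(max .27/row) | wz -0.089 (deg -0.4; other way 179.6) q7 -2.08 tilt(wx,wy) [-0.005 -0.021 -0.   ]
```

```bash
python3 -m crank '[[[0.006,0.002,0.03],[0,-0.01,0]],[[0,0,0.006],[0,0,0]],[[0,0,0],[0,0,0]]]' | egrep 'tcp_pos|contact'
for i in 1 2 3 4; do python3 -m crank '[[[0,0,0.01],[0,0,0]],[[0,0,0],[0,0,0]]]' | egrep 'tcp_pos|contact'; done
```

```text
tcp_pos: [0.6434, 0.263, 0.2919]
contact_force: [-0.0, 0.3, -1.4]
tcp_pos: [0.6433, 0.2632, 0.2905]
contact_force: [-0.1, 0.4, -0.2]
tcp_pos: [0.6433, 0.2632, 0.2889]
contact_force: [-0.7, -0.4, 0.1]
tcp_pos: [0.6433, 0.2632, 0.2873]
contact_force: [1.1, -0.1, -0.0]
tcp_pos: [0.6433, 0.2632, 0.2858]
contact_force: [-0.7, 0.7, -0.8]
```

```bash
for i in 1 2 3 4 ; do python3 -m crank '[[[0,0,0.01],[0,0,0]],[[0,0,0],[0,0,0]]]' | egrep 'tcp_pos|contact'; done;  for i in 1 2 ; do python3 -m crank '[[[0,0,0.007],[0,0,0]],[[0,0,0],[0,0,0]]]' | egrep 'tcp_pos|contact'; done
```

```text
tcp_pos: [0.6433, 0.2632, 0.2843]
contact_force: [-0.2, -0.1, -0.9]
tcp_pos: [0.6433, 0.2632, 0.2828]
contact_force: [0.2, -0.3, -0.7]
tcp_pos: [0.6433, 0.2632, 0.2813]
contact_force: [-0.3, -0.4, 0.5]
tcp_pos: [0.6433, 0.2631, 0.2798]
contact_force: [-0.4, 0.1, -0.8]
tcp_pos: [0.6433, 0.2632, 0.2789]
contact_force: [-0.3, 0.1, 0.1]
tcp_pos: [0.6435, 0.2632, 0.2782]
contact_force: [0.4, 0.9, -0.4]
```

```bash
python3 -m crank '[[[0,0,0.005],[0,0,0]],[[0,0,0],[0,0,0]]]' | egrep 'tcp_pos|contact'
python3 -m crank '[[[0,0,0],[0,0,0]],[[0,0,0],[0,0,0]],[[0,0,0],[0,0,0]],[[0,0,0],[0,0,0]]]' 0.4 20 | egrep 'tcp_pos|contact|wid'
python3 -m crank '[[[0,0,0],[0,0,0]],[[0,0,-0.03],[0,0,0]],[[0,0,-0.1],[0,0,0]],[[0,0,-0.15],[0,0,0]],[[0,0,-0.15],[0,0,0]],[[0,0,-0.1],[0,0,0]],[[0,0,0],[0,0,0]],[[0,0,0],[0,0,0]],[[0,0,0],[0,0,0]]]' -0.2 | egrep 'tcp_pos|contact|wid'
python3 - <<'E'
from h import *
k='scene';cv2.imwrite('pics/scene7.png',manip.snapshot(k));c=manip.calibration(k)
im=cv2.imread('pics/scene7.png')[30:230,300:460]
cv2.imwrite('pics/s7c.png',cv2.resize(im,None,fx=3,fy=3,interpolation=cv2.INTER_CUBIC))
for q,z in(('lid_a',.238),('jar_lid',.118)):
    for d in manip.masks_of(q,k)[:6]:
        x0=unproj(np.array(d['xy'])*[512,384],z+.02,c);p=fit(q,[(d['region'],c)],x0,z)
        print(q,round(d['conf'],2),p[0].round(4),round(p[1][0],3))
E
```

```text
tcp_pos: [0.6438, 0.2633, 0.2781]
contact_force: [-0.3, -0.1, 1.9]
tcp_pos: [0.6433, 0.2632, 0.2771]
contact_force: [-0.1, 0.3, 0.4]
gripper_width: 0.298
tcp_pos: [0.6428, 0.2631, 0.3555]
contact_force: [-1.1, -0.6, -0.5]
gripper_width: 0.598
lid_a 0.94 [0.6408 0.2653] 0.866
lid_a 0.73 [0.7058 0.1117] 0.721
lid_a 0.69 [ 0.9585 -0.0723] 0.37
lid_a 0.67 [0.4838 0.3868] 0.727
lid_a 0.65 [0.5646 0.3293] 0.848
jar_lid 0.97 [0.4841 0.2326] 0.906
```

View pics/s7c.png

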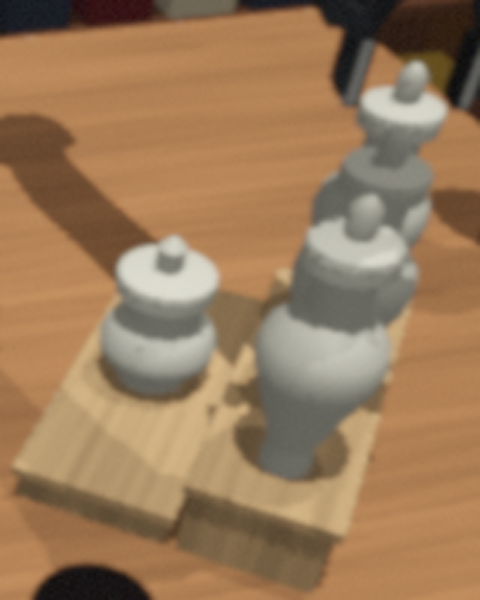

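All three flasks (crop: lids at (355,245), (385,175), (402,110)) and the jar (168,272) wear seated, level lids. Handing in.

```bash
python3 -c "
from station import manip
print(manip.finish_job())"
```

```text
the job is handed in; nothing more can be done
None
```

I handed the job in at about 80 s of the 210 s: the three flasks stand on the upper step and the jar on the lower step, each released with its lid seated; the hand-in gave no verdict back.

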